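Snap the fitting lid onto the polishing bowl

TASK

Close the polishing bowl that stands on the round black rubber mat: pick the one lid of the three on the sloping stands that fits it, set it level between the bowl's guide posts and press it down at each of the three spring catches in turn, one side after the other, until it has snapped under all of them and lies flush all round. Let go of it, and leave the other lids and everything else on the bench where they are.

Things in the scene. Friction and masses are not known exactly. Their poses are not given: they have to be found in the camera images.
- lid_s_handle (a point): Handle centre of the round aluminium lid of 104 mm diameter: a flat disc 4 mm thick with an upright wooden bar handle on top, 14 mm thick (lid x), 34 mm long (lid y), 32 mm tall; this point is half-way up it, 20 mm above the disc's underside. z: the lid's upward normal. 0.11 to 0.23 kg. Starts on its sloping stand, tilted 28 degrees, low edge away from the robot.
- lid_m_handle (a point): Handle centre of the round aluminium lid of 114 mm diameter: a flat disc 4 mm thick with an upright wooden bar handle on top, 14 mm thick (lid x), 34 mm long (lid y), 32 mm tall; this point is half-way up it, 20 mm above the disc's underside. z: the lid's upward normal. 0.11 to 0.23 kg. Starts on its sloping stand, tilted 28 degrees, low edge away from the robot.
- lid_l_handle (a point): Handle centre of the round aluminium lid of 124 mm diameter (fits neither bowl): a flat disc 4 mm thick with an upright wooden bar handle on top, 14 mm thick (lid x), 34 mm long (lid y), 32 mm tall; this point is half-way up it, 20 mm above the disc's underside. z: the lid's upward normal. 0.11 to 0.23 kg. Starts on its sloping stand, tilted 28 degrees, low edge away from the robot.
- bowl_s: Fixed open grey bowl that takes the 104 mm lid; origin under its centre, rim 55 mm up, z up. Three fixed round steel guide posts, 12 mm thick, tops 24 mm above the rim, stand at 60, 180 and 300 degrees from its x axis, with 1.2 mm play to the lid's edge; between them, at 0, 120 and 240 degrees, three spring catches (steel balls of 14 mm on upright spring strips).
- bowl_s_seat (a point): Centre of that bowl's rim, where the lid's underside seats; axes as the bowl's. Set down between the posts, the lid first rests on the three balls, underside 16 mm above the rim. Pressed on its top near one ball (36 mm from the centre), that side yields at 10 to 20 N, snaps under the ball and stops hard on the rim; the others stay up until pressed.
- bowl_s_ball0 (a point): Centre of the ball of that bowl's catch at 0 degrees, 56 mm from the bowl's axis, 10 mm above the rim; the ball reaches 3 mm in over the lid's edge, springs outward as the lid is pressed past and back over the lid's top. The other two catches are the same, 120 and 240 degrees round the bowl.
- bowl_m: Fixed open grey bowl that takes the 114 mm lid; origin under its centre, rim 55 mm up, z up. Three fixed round steel guide posts, 12 mm thick, tops 24 mm above the rim, stand at 60, 180 and 300 degrees from its x axis, with 1.2 mm play to the lid's edge; between them, at 0, 120 and 240 degrees, three spring catches (steel balls of 14 mm on upright spring strips).
- bowl_m_seat (a point): Centre of that bowl's rim, where the lid's underside seats; axes as the bowl's. Set down between the posts, the lid first rests on the three balls, underside 16 mm above the rim. Pressed on its top near one ball (41 mm from the centre), that side yields at 10 to 20 N, snaps under the ball and stops hard on the rim; the others stay up until pressed.
- bowl_m_ball0 (a point): Centre of the ball of that bowl's catch at 0 degrees, 61 mm from the bowl's axis, 10 mm above the rim; the ball reaches 3 mm in over the lid's edge, springs outward as the lid is pressed past and back over the lid's top. The other two catches are the same, 120 and 240 degrees round the bowl.
- rubber_mat: Black round rubber mat, 184 mm wide, 3 mm thick, flat on the bench; the bowl to be closed stands in its middle, the other bowl stands parked at the back of the bench. Origin at its centre.
- bottle: Bystander: white plastic bottle, 56 mm wide, 150 mm tall. Origin at its underside, near the middle.
- dish: Bystander: brown open dish, 90 mm wide, 22 mm high. Origin at its underside, near the middle.
- hammer: Bystander: small hammer lying flat, 200 mm. Origin at its underside, near the middle.
- brush: Bystander: bench brush lying flat, 170 mm. Origin at its underside, near the middle.
- mandrel: Bystander: steel mandrel lying flat, 18 mm thick, 210 mm long. Origin at its underside, near the middle.
- pliers: Bystander: black-handled pliers lying flat, 130 mm. Origin at its underside, near the middle.
- solder_block: Bystander: pale soldering block, 100 x 70 x 28 mm. Origin at its underside, near the middle.
There are look-alikes about, which are no part of the job. Leave any orange or red look-alike of the bowl_m alone.

How it is judged:
On the way:
1. the fitting lid lies between the guide posts of the bowl on the rubber mat, pressed down on one side while another side still stands up (((horizontal distance between bowl_s_seat and rubber_mat below 0.05 m and angle between lid_s_handle's own z axis and vertical between 0.08 and 0.35 rad and z of lid_s_handle in the frame of bowl_s_seat between 0.018 and 0.038 m and horizontal distance between lid_s_handle and bowl_s_seat below 0.012 m) or (horizontal distance between bowl_m_seat and rubber_mat below 0.05 m and angle between lid_m_handle's own z axis and vertical between 0.08 and 0.35 rad and z of lid_m_handle in the frame of bowl_m_seat between 0.018 and 0.038 m and horizontal distance between lid_m_handle and bowl_m_seat below 0.012 m))), for 0.2 s.
At the end, for the whole second after the job is handed in: The lid that fits the bowl on the rubber mat lies flush on that bowl's rim under all three catches: centred within 6 mm, its handle centre 20 mm above the rim within 2 mm, level within 0.03 rad, and at rest (((horizontal distance between bowl_s_seat and rubber_mat below 0.05 m and z of lid_s_handle in the frame of bowl_s_seat between 0.018 and 0.022 m and horizontal distance between lid_s_handle and bowl_s_seat below 0.006 m and angle between lid_s_handle's own z axis and vertical below 0.03 rad and linear speed of lid_s below 0.02 m/s and angular speed of lid_s below 0.2 rad/s) or (horizontal distance between bowl_m_seat and rubber_mat below 0.05 m and z of lid_m_handle in the frame of bowl_m_seat between 0.018 and 0.022 m and horizontal distance between lid_m_handle and bowl_m_seat below 0.006 m and angle between lid_m_handle's own z axis and vertical below 0.03 rad and linear speed of lid_m below 0.02 m/s and angular speed of lid_m below 0.2 rad/s))); the robot touches nothing.
It fails at once if a lid that does not fit the bowl on the rubber mat is moved by more than 30 mm (distance of lid_l_handle from where it was at the start of the episode above 0.03 m or (horizontal distance between bowl_s_seat and rubber_mat below 0.05 m and distance of lid_m_handle from where it was at the start of the episode above 0.03 m) or (horizontal distance between bowl_m_seat and rubber_mat below 0.05 m and distance of lid_s_handle from where it was at the start of the episode above 0.03 m)).
It fails at once if a bystander (bottle, dish, hammer, brush, mandrel, pliers, soldering block) is moved by more than 40 mm (distance of any of bottle, dish, hammer, brush, mandrel, pliers, solder_block from where it was at the start of the episode above 0.04 m).
It also fails if it takes over 72 s, if anything falls off the work surface, if the arm or the gripper's body presses on something with over 40 N, if the wrist force passes 120 N, or if a joint passes its speed limit or range.

ROBOT

A 6-joint arm with a two-finger parallel gripper is mounted at the origin on the work surface. World frame = base frame: x ahead of the robot, y to its left, z up, the work surface at z = 0. Lengths are in m, angles in rad, forces in N, time in s.
With the tool pointing down it reaches from about 0.275 to 1 m from the base axis. Payload 8.4 kg.
Tool frame: the origin (TCP) lies at the very end of the fingers, on their centre line; the grasp point (between the pads) lies 19 mm behind it (ctrl.pinch_z is the distance from the TCP to the grasp point, in m); z points along the fingers, y is the direction in which the jaws open and shut (so a half turn about z gives the same grasp; the last joint's range is limited). The gripper opens to 85 mm and grips with 20 to 120 N. Pads are 22 mm wide; open, the fingers measure 114 mm over their backs; the gripper's body (76 mm by 85 mm) begins 54 mm behind the grasp point. The pads swing forward as they close: fully open they stand 13 mm farther back than shut.
Start: joints at [1.206, 0.353, 1.633, -0, 1.155, -0.002], TCP at [0.222, 0.584, 0.231] pointing down, gripper open.
Joint ranges: [-2.63, 2.63], [-0.92, 2.1], [0.06, 2.66], [-1.3, 4.44], [0, 2.69], [-3.02, 3.02]. Speed limits (rad/s): [2.22, 2.22, 2.79, 3.14, 3.14, 3.14].

INTERFACE

Orientations are given as a unit quaternion [x, y, z, w].
In Python, from cell import sense, vision, ctrl gives the robot as it stands.
- The arm moves only by the tool move_arm, never from a script. Its argument "increments" is a list of rows, each an object of numbers: "x", "y", "z": the shift along the world's x, y, z in cm; "rx", "ry", "rz": the turn, a rotation vector about the world's x, y, z in degrees; "grip": the finger opening in cm, from 0 to 8.54. In form: [{"x": .., "y": .., "z": .., "rx": .., "ry": .., "rz": .., "grip": ..}, ...]. A call has exactly 10 rows; each row is the pose to reach, as a shift and turn from the pose commanded when the call began; what a row does not reach only later rows make up. A row lasts 1/10 s, in which the tool goes at most 50 mm and 8.59 degrees, less where a joint would pass 70% of its speed; a pose out of reach is approached as far as the arm can. A call with a gripper value outside its range is refused whole. The fingers move at their own pace and stop on an object; "squeeze" is the grip in N (left out, the last holds). Time passes only in rows, so rows that repeat a pose let the fingers close, or fill a call up. It gives the time, the measured TCP pose, the force and the opening at its end, in the units of the state.
- sense(): the state, without advancing time (a new reading comes with each control period).
- vision.get_image(name): name is "scene" or "top" or "wrist"; returns the picture (420x560x3 uint8, red, green, blue); there is no depth.
- vision.camera_params(name): a dict with "mtx" (3x3 intrinsics, pixels), "D" ([k1, k2, p1, p2, k3] as OpenCV has them; the pictures are not rectified), "extrinsics" (4x4, takes a point from world to camera coordinates); the wrist camera has in their place "T_tool_cam" (4x4, takes a point from camera to tool coordinates, whose origin is the TCP and whose axes are the flange's). Camera axes: x right, y down, z forward; pixel columns grow to the right and rows downward; lengths in m; the calibration is good to about 2 mm. A picture is of the moment at which its call begins: read the wrist's pose just before it. camera_params takes no time and is no camera call.
- ctrl.job_done(): hands the job in, once; it reports no verdict.
The state is a dict: "t": time; "q": joint angles; "qd": joint speeds; "joint_efforts": joint torques, N m; "position": TCP position; "ee_rot": TCP orientation; "ft_force": force on the tool from outside, world axes, zero at the start; "ft_torque": the same for the moment, N m; "grip_width": finger opening in m.
Only numpy, scipy, OpenCV 4.12 (cv2) and the standard library are available. Lean on these libraries where they do the work, as an engineer would, in place of code of your own. Each camera call takes 0.05 s, during which the arm holds its last target.

## Working session

There is one attempt and no reset: what is moved stays moved. The work goes in short steps, Python scripts to look and compute and a tool call to move; the robot and the scene stay as the last step left them, time stands still between calls to the robot, and variables do not carry over. Pictures are saved under pics/ and viewed, and the job is handed in when it is done.

Besides the shell and the picture viewer there is one more tool, called after "Emit:" by a JSON object that holds its "op" and its "data", one argument or row to a line. move_arm: Moves the arm, as the interface text tells. Its arguments: {"type":"object","properties":{"increments":{"type":"array"},"squeeze":{"type":"number"}},"required":["increments"]}

```bash
mkdir -p pics; ls
python3 - <<'E'
from cell import sense, vision, ctrl
import cv2
print(sense()); print(ctrl.pinch_z)
for n in ["scene","top","wrist"]:
    im=vision.get_image(n); cv2.imwrite(f"pics/{n}0.png",im[:,:,::-1]); print(n,vision.camera_params(n))
E
```

```text
pics
{'t': 0.0, 'q': array([ 1.20560111e+00,  3.53658811e-01,  1.63416126e+00,  3.77388352e-05,
        1.15516553e+00, -2.42471367e-03]), 'qd': array([ 1.43633988e-03,  1.83608374e-03,  3.68417913e-05, -3.15381978e-05,
       -6.80141836e-04,  1.09647957e-03]), 'joint_efforts': array([ 3.90894027e-03, -6.05263782e+01, -3.42057145e+01,  4.01671932e-04,
        9.63428960e-03,  5.53741756e-05]), 'position': array([0.22162264, 0.58387253, 0.2305434 ]), 'ee_rot': array([ 1.80399733e-01,  9.83593133e-01, -6.81587188e-04, -1.44266079e-04]), 'ft_force': array([ 0.48553353, -0.98162078, -0.16854997]), 'ft_torque': array([ 0.00236028,  0.03279977, -0.00671718]), 'grip_width': 0.08535896214043268}
0.0187
scene {'mtx': array([[384.02878783,   0.        , 282.22960394],
       [  0.        , 384.02878783, 210.43099823],
       [  0.        ,   0.        ,   1.        ]]), 'D': array([-0.0871149,  0.       ,  0.       ,  0.       ,  0.       ]), 'extrinsics': array([[-0.38308769,  0.92351406, -0.01912073,  0.12990262],
       [ 0.65730868,  0.25800127, -0.70808237, -0.27703603],
       [-0.64899
[... 517 characters left out ...]
65854, -0.97780617,  0.9272452 ],
       [ 0.        ,  0.        ,  0.        ,  1.        ]])}
wrist {'mtx': array([[299.49686924,   0.        , 287.88507989],
       [  0.        , 299.49686924, 211.15290718],
       [  0.        ,   0.        ,   1.        ]]), 'D': array([-0.06591889,  0.        ,  0.        ,  0.        ,  0.        ]), 'T_tool_cam': array([[ 2.27175795e-04, -9.57348631e-01, -2.88935197e-01,
         7.37292723e-02],
       [ 9.99999502e-01, -6.34214507e-05,  9.96389930e-04,
         5.19596465e-04],
       [-9.72217224e-04, -2.88935279e-01,  9.57348139e-01,
        -1.42844462e-01],
       [ 0.00000000e+00,  0.00000000e+00,  0.00000000e+00,
         1.00000000e+00]])}
```

View pics/scene0.png

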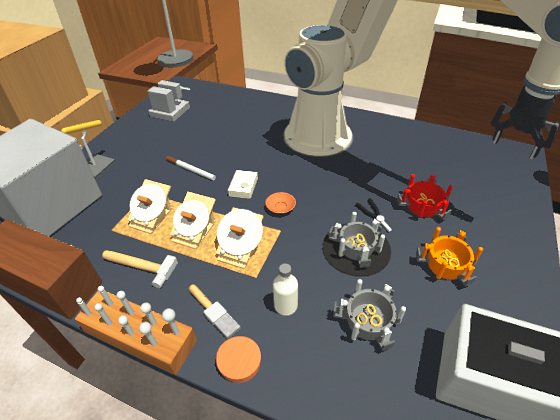

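View pics/top0.png

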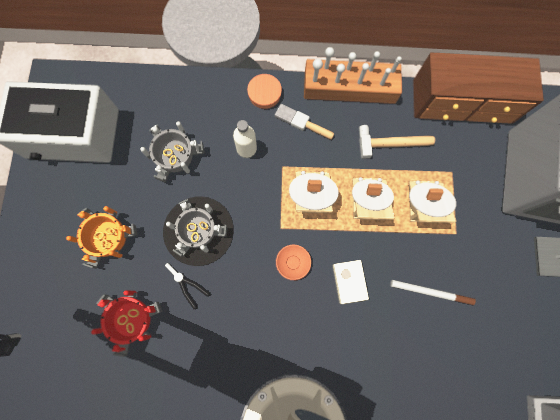

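View pics/wrist0.png

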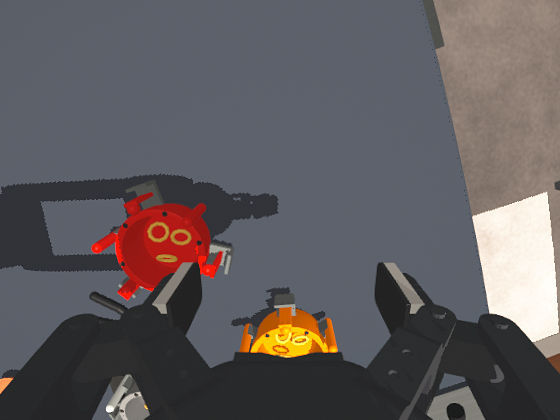

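The top view shows three lids at about (314,190), (374,195) and (433,200), the mat bowl at (195,228) and the parked bowl at (170,150). The orange and red bowls are look-alikes. Next I'll zoom in to measure.

```bash
cat > h.py <<'E'
import numpy as np, cv2
from cell import sense, vision, ctrl
from scipy.spatial.transform import Rotation as R
def ext(name, st=None):
    p=vision.camera_params(name)
    if name!="wrist": return p["mtx"],p["D"],p["extrinsics"]
    T=np.eye(4); T[:3,:3]=R.from_quat(st["ee_rot"]).as_matrix(); T[:3,3]=st["position"]
    return p["mtx"],p["D"],np.linalg.inv(T@p["T_tool_cam"])
def proj(P,c):
    K,D,E=c; P=np.atleast_2d(np.asarray(P,float))
    return cv2.projectPoints(P,cv2.Rodrigues(E[:3,:3])[0],E[:3,3],K,D)[0].reshape(-1,2)
def ray(uv,c):
    K,D,E=c; n=cv2.undistortPoints(np.asarray(uv,float).reshape(-1,1,2),K,D).reshape(-1,2)
    d=np.c_[n,np.ones(len(n))]@E[:3,:3]; o=-E[:3,:3].T@E[:3,3]; return o,d
def atz(uv,z,c):
    o,d=ray(uv,c); return o+d*((z-o[2])/d[:,2])[:,None]
def crop(im,x,y,w,h,s,fn):
    c=im[y:y+h,x:x+w,::-1] ; cv2.imwrite(fn,cv2.resize(c,None,fx=s,fy=s,interpolation=cv2.INTER_CUBIC))
E
python3 - <<'E'
import cv2
from h import *
t=cv2.imread("pics/top0.png")[:,:,::-1]; s=cv2.imread("pics/scene0.png")[:,:,::-1]
crop(t,270,160,200,90,4,"pics/t_lids.png")
crop(t,130,115,120,150,4,"pics/t_bowls.png")
crop(s,110,170,180,110,4,"pics/s_lids.png")
crop(s,310,190,110,160,3.7,"pics/s_bowls.png")
c=ext("top")
for uv in [(198,230),(195,228),(170,150)]: print(uv,atz([uv],0.003,c),atz([uv],0.055,c))
print(atz([(314,188),(374,192),(433,198)],0.08,c))
E
```

```text
(198, 230) [[0.46941427 0.26799842 0.003     ]] [[0.46094047 0.25739956 0.055     ]]
(195, 228) [[0.47426066 0.27630897 0.003     ]] [[0.46553758 0.26528264 0.055     ]]
(170, 150) [[0.68544623 0.36509066 0.003     ]] [[0.66586057 0.34949774 0.055     ]]
[[ 0.57690197 -0.02309795  0.08      ]
 [ 0.57478782 -0.17112448  0.08      ]
 [ 0.567487   -0.31655977  0.08      ]]
```

View pics/t_lids.png

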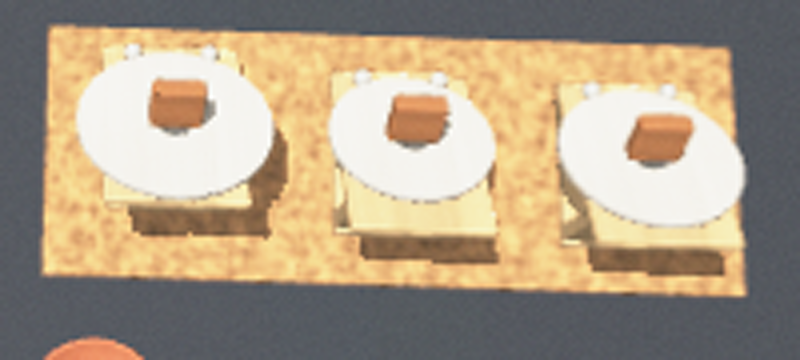

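View pics/t_bowls.png

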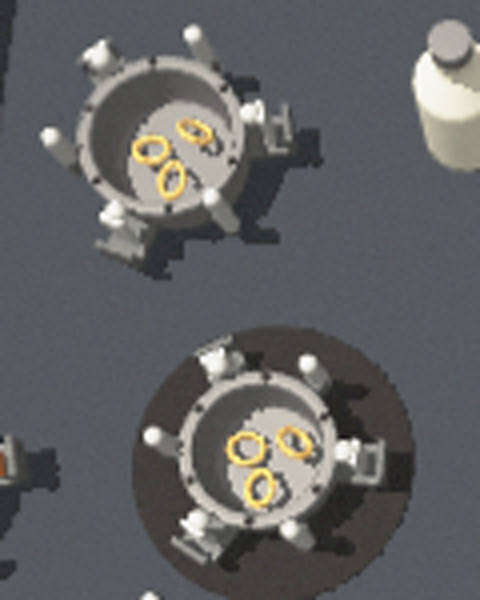

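View pics/s_lids.png

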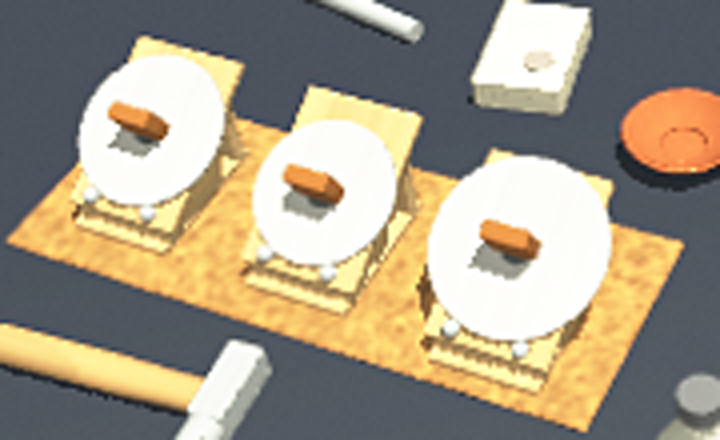

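View pics/s_bowls.png

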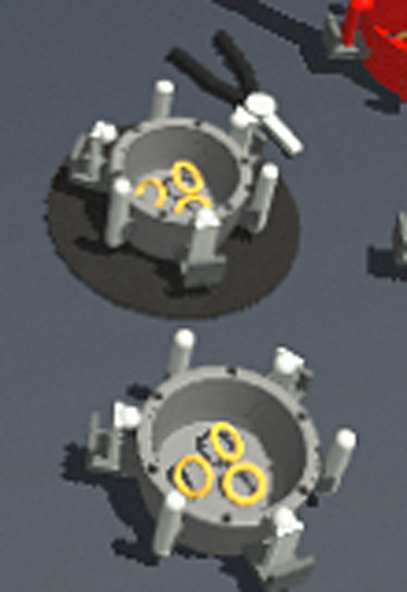

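Run:
```python
from h import *
from scipy.optimize import least_squares
ct,cs=ext("top"),ext("scene")
to=lambda l,x,y,s:[(a/s+x-.5+.5/s,b/s+y-.5+.5/s) for a,b in l]
tp=to([(308,363),(155,437),(292,528)],130,115,4); tb=to([(222,360),(347,452),(195,520)],130,115,4)
sp=to([(163,87),(121,188),(268,172)],310,190,3.7); sb=to([(102,131),(243,118),(206,217)],310,190,3.7)
for nm,r in (("top",(tp,tb,ct)),("scene",(sp,sb,cs))):
    print(nm,"posts@.079",atz(r[0],.079,r[2])[:,:2].round(4).tolist(),"balls@.068",atz(r[1],.068,r[2])[:,:2].round(4).tolist())
    P=atz(r[0],.08,r[2])[:,:2]; print([np.linalg.norm(P[i]-P[j]).round(4) for i,j in((0,1),(1,2),(0,2))], P.mean(0))
    B=atz(r[1],.068,r[2])[:,:2];print([np.linalg.norm(B[i]-B[j]).round(4) for i,j in((0,1),(1,2),(0,2))], B.mean(0))
```

```text
top posts@.079 [[0.5189, 0.2372], [0.4681, 0.3255], [0.4175, 0.2377]] balls@.068 [[0.5205, 0.2925], [0.4671, 0.2105], [0.4205, 0.2988]]
[np.float64(0.1017), np.float64(0.1012), np.float64(0.1013)] [0.46800515 0.26657343]
[np.float64(0.0978), np.float64(0.0998), np.float64(0.1002)] [0.46935812 0.26727835]
scene posts@.079 [[0.4229, 0.2411], [0.5253, 0.2398], [0.4754, 0.3284]] balls@.068 [[0.4699, 0.2108], [0.4211, 0.3006], [0.5197, 0.298]]
[np.float64(0.1023), np.float64(0.1016), np.float64(0.1018)] [0.47545745 0.26989053]
[np.float64(0.1022), np.float64(0.0986), np.float64(0.1004)] [0.47024041 0.26978774]
```

Emit:
{"op": "move_arm", "data": {
  "increments": [
    {"x": 2.5,"y": -3.5,"z": 1,"rz": -8},
    {"x": 5,"y": -7,"z": 2,"rz": -16},
    {"x": 8,"y": -11,"z": 3,"rz": -24},
    {"x": 11,"y": -15,"z": 4,"rz": -32},
    {"x": 14,"y": -19,"z": 5,"rz": -40},
    {"x": 17,"y": -23,"z": 5,"rz": -48},
    {"x": 20,"y": -27,"z": 5,"rz": -56},
    {"x": 23,"y": -30,"z": 5,"rz": -64},
    {"x": 25,"y": -33,"z": 5,"rz": -69},
    {"x": 25,"y": -33,"z": 5,"rz": -69}
  ]
}}

```text
$.increments[0]: bad value
```

```bash
cat > snap.py <<'E'
import sys,json
from h import *
n=sys.argv[1]; cam=sys.argv[2] if len(sys.argv)>2 else "wrist"
st=sense(); im=vision.get_image(cam); cv2.imwrite(f"pics/{n}.png",im[:,:,::-1])
json.dump({k:np.asarray(st[k]).tolist() for k in st},open(f"pics/{n}.json","w"))
print(st["t"],st["position"].round(4),st["ee_rot"].round(4),st["ft_force"].round(2),round(st["grip_width"],4))
E
python3 snap.py w1
```

```text
0.15 [0.2217 0.584  0.2307] [ 1.804e-01  9.836e-01 -5.000e-04 -1.000e-04] [0.71 0.03 0.17] 0.0855
```

View pics/w1.png

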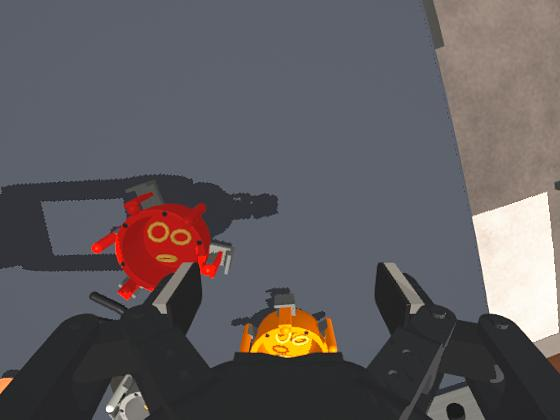

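Emit:
{"op": "move_arm", "data": {
  "increments": [
    {"x": 2.5,"y": -3.5,"z": 1,"rx": 0,"ry": 0,"rz": -8,"grip": 8.5},
    {"x": 5,"y": -7,"z": 2,"rx": 0,"ry": 0,"rz": -16,"grip": 8.5},
    {"x": 8,"y": -11,"z": 3,"rx": 0,"ry": 0,"rz": -24,"grip": 8.5},
    {"x": 11,"y": -15,"z": 4,"rx": 0,"ry": 0,"rz": -32,"grip": 8.5},
    {"x": 14,"y": -19,"z": 5,"rx": 0,"ry": 0,"rz": -40,"grip": 8.5},
    {"x": 17,"y": -23,"z": 5,"rx": 0,"ry": 0,"rz": -48,"grip": 8.5},
    {"x": 20,"y": -27,"z": 5,"rx": 0,"ry": 0,"rz": -56,"grip": 8.5},
    {"x": 23,"y": -30,"z": 5,"rx": 0,"ry": 0,"rz": -64,"grip": 8.5},
    {"x": 25,"y": -33,"z": 5,"rx": 0,"ry": 0,"rz": -69,"grip": 8.5},
    {"x": 25,"y": -33,"z": 5,"rx": 0,"ry": 0,"rz": -69,"grip": 8.5}
  ]
}}

```text
t: 1.2
position: [0.4739, 0.251, 0.2812]
ee_rot: [0.708, 0.706, -0.0, 0.001]
ft_force: [-1.1, 1.0, 0.1]
grip_width: 0.0846
```

```bash
python3 snap.py w1
```

```text
1.2 [0.4739 0.251  0.2812] [ 7.081e-01  7.061e-01 -2.000e-04  6.000e-04] [-1.12  0.97  0.12] 0.0846
```

View pics/w1.png

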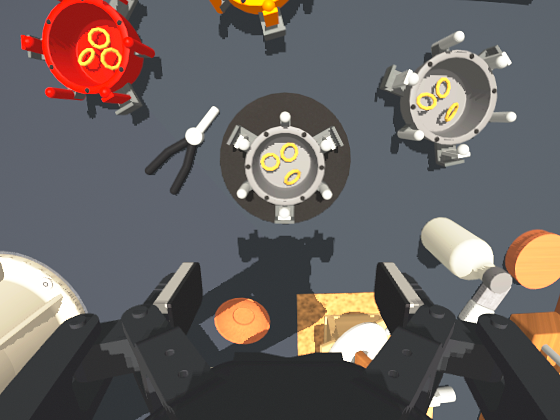

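The bowl sits at about (285,168) on the mat, with its posts at (285,117), (243,194) and (327,194). Next the camera goes over the lids.

Emit:
{"op": "move_arm", "data": {
  "increments": [
    {"x": 0.5,"y": -4.5,"z": 0,"rx": 0,"ry": 0,"rz": 0,"grip": 7},
    {"x": 1.5,"y": -9,"z": 0,"rx": 0,"ry": 0,"rz": 0,"grip": 7},
    {"x": 2.5,"y": -14,"z": 0,"rx": 0,"ry": 0,"rz": 0,"grip": 7},
    {"x": 4,"y": -19,"z": 0,"rx": 0,"ry": 0,"rz": 0,"grip": 7},
    {"x": 5,"y": -24,"z": 0,"rx": 0,"ry": 0,"rz": 0,"grip": 7},
    {"x": 6,"y": -29,"z": 0,"rx": 0,"ry": 0,"rz": 0,"grip": 7},
    {"x": 7,"y": -34,"z": 0,"rx": 0,"ry": 0,"rz": 0,"grip": 7},
    {"x": 8,"y": -39,"z": 0,"rx": 0,"ry": 0,"rz": 0,"grip": 7},
    {"x": 8,"y": -43,"z": 0,"rx": 0,"ry": 0,"rz": 0,"grip": 7},
    {"x": 8,"y": -43,"z": 0,"rx": 0,"ry": 0,"rz": 0,"grip": 7}
  ]
}}

```text
t: 2.25
position: [0.5521, -0.1795, 0.281]
ee_rot: [0.706, 0.708, -0.0, 0.0]
ft_force: [0.0, 0.4, -0.0]
grip_width: 0.0699
```

```bash
python3 snap.py w2
python3 - <<'E'
from h import *
im=cv2.imread("pics/w1.png")[:,:,::-1]; crop(im,215,90,140,140,5,"pics/w1_bowl.png")
E
```

```text
2.25 [ 0.5521 -0.1795  0.281 ] [ 7.065e-01  7.077e-01 -5.000e-04  5.000e-04] [ 0.01  0.37 -0.01] 0.0699
```

View pics/w2.png

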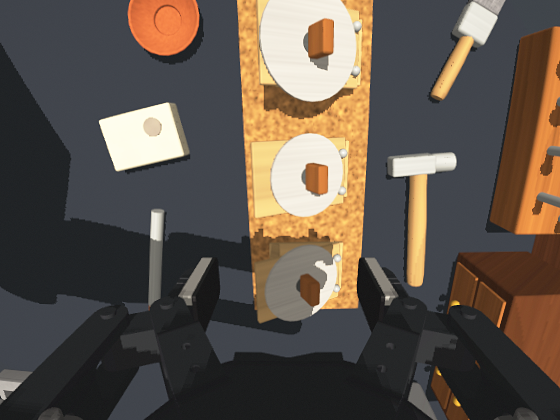

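View pics/w1_bowl.png

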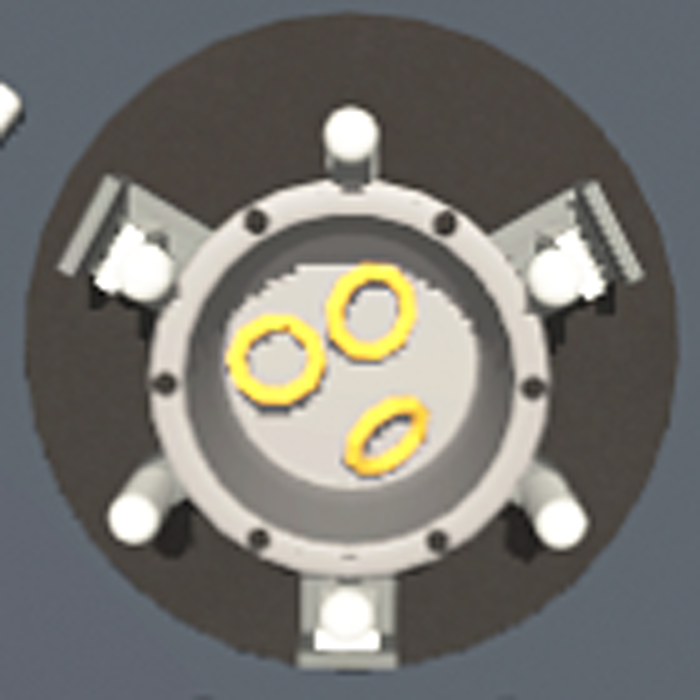

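```bash
cat > bowl.py <<'E'
from h import *
import json
from scipy.optimize import least_squares
def un(l,x,y,s): return np.array([(a/s+x-.5+.5/s,b/s+y-.5+.5/s) for a,b in l])
def model(p):
    cx,cy,z,ph=p; a=ph+np.array([60,180,300])*np.pi/180; b=ph+np.array([0,120,240])*np.pi/180
    return np.r_[np.c_[cx+.0592*np.cos(a),cy+.0592*np.sin(a),np.full(3,z+.055+.0225)],
                 np.c_[cx+.056*np.cos(b),cy+.056*np.sin(b),np.full(3,z+.065)]]
def fit(obs,c,p0,fixz=None):
    # obs: Nx2 unordered posts(3)+balls(3); match to nearest
    def res(p):
        q=np.r_[p[:2],fixz,p[2]] if fixz is not None else p
        m=proj(model(q),c); out=[]
        for k in (0,3):
            for o in obs[k:k+3]:
                d=m[k:k+3]-o; out+=list(d[np.argmin((d**2).sum(1))])
        return np.array(out)
    return least_squares(res,p0,loss="soft_l1"),res
E
python3 - <<'E'
from bowl import *
st=json.load(open("pics/w1.json")); c=ext("wrist",st)
obs=un([(352,133),(133,518),(560,520),(150,270),(552,272),(347,612)],215,90,5)
r,_=fit(obs,c,[.472,.268,.0,np.pi/2+np.pi],None); print(r.x.round(4),r.fun.round(1))
for z in (0,.003):
    r,_=fit(obs,c,[.472,.268,-np.pi/2],z); print(z,r.x.round(4),r.fun.round(1))
im=cv2.imread("pics/w2.png")[:,:,::-1]; crop(im,250,120,110,105,7,"pics/w2_lid.png")
E
```

```text
[ 4.7000e-01  2.7140e-01 -3.8000e-03  4.6991e+00] [-0.3  0.2  0.3 -0.2  0.2  0.3 -0.7 -0.1  0.4  0.3  0.1 -0.6]
0 [ 0.4701  0.2719 -1.5839] [-0.3 -0.3 -0.2  0.1  0.6  0.6 -1.2 -0.3  0.8  0.1  0.1 -0.1]
0.003 [ 0.4701  0.2723 -1.5839] [-0.3 -0.7 -0.5  0.4  1.   0.9 -1.5 -0.5  1.2 -0.   0.1  0.3]
```

View pics/w2_lid.png

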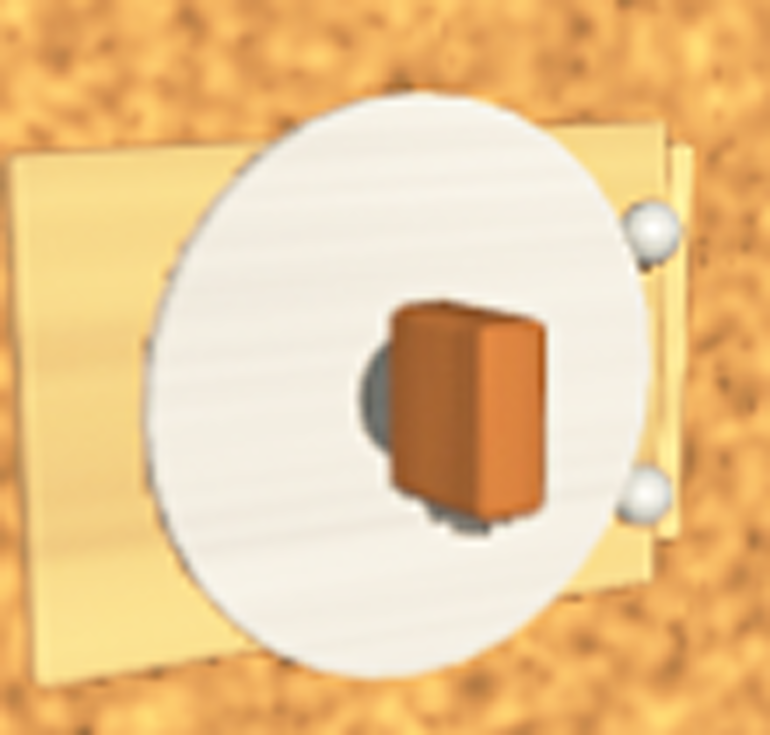

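```bash
cat > lid.py <<'E'
from bowl import *
def lidR(th,tilt,psi):
    # tilt so normal leans toward azimuth th ; then handle yaw psi about normal relative to th
    return (R.from_euler('z',th)*R.from_euler('y',tilt)*R.from_euler('z',psi)).as_matrix()
HP=np.array([[-.007,-.017,.016],[.007,-.017,.016],[.007,.017,.016],[-.007,.017,.016],[-.007,-.017,-.016],[-.007,.017,-.016]])
def fitlid(ell,hc,hi,c,p0,r=.052,tilt=np.radians(28)):
    a=np.linspace(0,2*np.pi,361)[:-1]
    def res(p,full=False):
        M=lidR(p[3],tilt if len(p)<6 else p[5],p[4]); o=p[:3]
        C=proj(np.c_[r*np.cos(a),r*np.sin(a),np.full(360,-.016)]@M.T+o,c)
        H=proj(HP[hi]@M.T+o,c)
        out=[]
        for e in ell:
            d=C-e; k=np.argmin((d**2).sum(1)); t=C[(k+1)%360]-C[k-1]; n=np.array([t[1],-t[0]])/np.hypot(*t); out.append(d[k]@n)
        return np.r_[out,(H-hc).ravel()]
    return least_squares(res,p0,loss="soft_l1")
E
python3 - <<'E'
from lid import *
st=json.load(open("pics/w2.json")); c=ext("wrist",st)
ell=un([(425,92),(147,385),(650,365),(375,680),(540,128),(222,205),(215,580),(590,545)],250,120,7)
# right=+x, up=+y
hc=un([(482,520),(545,508),(545,328),(482,318),(392,490),(392,310)],250,120,7)
for r in (.052,.057,.062):
  f=fitlid(ell,hc,[0,1,2,3,4,5],c,[.575,-.17,.08,0,0],r); print(r,f.x.round(4),f.cost.round(2),f.fun.round(1))
f=fitlid(ell,hc,[0,1,2,3,4,5],c,[.575,-.17,.08,0,0,.49],.052); print(f.x.round(4),f.cost.round(2))
E
```

```text
0.052 [ 0.5865 -0.171   0.0639  0.0518 -0.0216] 6.27 [ 0.6  1.2  0.4  1.1  0.6 -0.  -1.  -0.3  0.2  0.3  0.9  0.5  1.1 -2.2
  0.1  0.2 -1.  -0.1 -1.5 -1.3]
0.057 [ 0.5892 -0.1769  0.0343  0.0303 -0.0094] 3.92 [ 0.3  1.1 -0.5  0.3 -0.1  0.1 -1.6 -1.1 -0.3 -0.5 -0.2 -0.2  0.2 -0.7
 -0.1  1.7 -0.4 -0.8 -0.5  0. ]
0.062 [ 0.5921 -0.1825  0.003   0.0324 -0.0236] 8.97 [-0.1  1.1 -1.2 -0.2 -0.6  0.  -1.7 -1.8 -0.6 -1.9 -1.3 -1.2 -0.7  0.2
 -0.2  2.4  0.2 -1.7  0.3  0.9]
[ 0.5866 -0.1712  0.0625  0.0476 -0.0168  0.4671] 5.84
```

Run:
```python
from lid import *
st=json.load(open("pics/w2.json")); cw=ext("wrist",st); ct,cs=ext("top"),ext("scene")
a=np.linspace(0,2*np.pi,361)[:-1]
def segell(fn,box):
    im=cv2.imread(fn).astype(int); x,y,w,h=box; s=im[y:y+h,x:x+w]
    m=((s.min(2)>165)&(s.max(2)-s.min(2)<32)).astype(np.uint8)
    n,l,stt,_=cv2.connectedComponentsWithStats(m); k=1+np.argmax(stt[1:,4]); m=(l==k).astype(np.uint8)
    co=max(cv2.findContours(m,cv2.RETR_EXTERNAL,cv2.CHAIN_APPROX_NONE)[0],key=len)
    hull=cv2.convexHull(co).reshape(-1,2); e=cv2.fitEllipse(cv2.convexHull(co)); return (e[0][0]+x,e[0][1]+y),e[1],e[2],stt[k,4]
B={"M":[("top",(345,172,55,45)),("scene",(168,195,48,45))],"L":[("top",(284,165,60,48)),("scene",(212,205,55,55))],"R":[("top",(405,172,55,52)),("scene",(125,178,45,48))]}
for k,v in B.items():
    E=[]
    for n,b in v:
        e=segell(f"pics/{n}0.png",b); E.append((n,e)); print(k,n,np.round(e[0],1),np.round(e[1],1),round(e[2]))
    def pts(e):
        t=np.radians(e[2]); A,Bx=e[1][0]/2+.3,e[1][1]/2+.3; s=np.linspace(0,2*np.pi,17)[:-1]
        return np.c_[e[0][0]+A*np.cos(s)*np.cos(t)-Bx*np.sin(s)*np.sin(t), e[0][1]+A*np.cos(s)*np.sin(t)+Bx*np.sin(s)*np.cos(t)]
    def res(p):
        M=lidR(p[3],np.radians(28),0); out=[]
        for n,e in E:
            C=proj(np.c_[p[4]*np.cos(a),p[4]*np.sin(a),0*a]@M.T+p[:3],ct if n=="top" else cs)
            for q in pts(e):
                d=C-q;i=np.argmin((d**2).sum(1));t=C[(i+1)%360]-C[i-1];out.append(d[i]@np.array([t[1],-t[0]])/np.hypot(*t))
        return np.array(out)
    x0=atz([E[0][1][0]],.06,ct)[0]
    f=least_squares(res,[*x0,0,.055],loss="soft_l1"); n=lidR(f.x[3],np.radians(28),0)[:,2]
    print(k,f.x.round(4),"handle",(f.x[:3]+.016*n).round(4),f.cost)
```

```text
M top [372.3 193.2] [32.8 41.8] 110
M scene [190.  219.3] [33.3 42.6] 29
M [ 0.5811 -0.1731  0.0522 -0.1691  0.0571] handle [ 0.5885 -0.1744  0.0663] 8.421329200380692
L top [313.2 189.7] [39.3 48.7] 99
L scene [238.9 233.1] [43.9 51.3] 28
L [ 0.5808 -0.0225  0.0578 -0.0988  0.0659] handle [ 0.5883 -0.0232  0.072 ] 8.960677738472095
R top [432.1 198.1] [34.2 48.2] 114
R scene [146.8 203.6] [33.3 43.8] 31
R [ 0.5758 -0.3234  0.0548 -0.1028  0.062 ] handle [ 0.5833 -0.3242  0.0689] 6.129210318000236
```

The lid radii come out in the ratio 57:62:66, and the middle lid is the smallest, so it's the 104 mm one. The post spacing on the mat bowl is about 102 mm, which makes it bowl_s. Now a tilted pre-grasp above the middle lid.

Emit:
{"op": "move_arm", "data": {
  "increments": [
    {"x": 1.5,"y": 0.3,"z": 0,"rx": 0,"ry": 5,"rz": 0,"grip": 5},
    {"x": 3,"y": 0.6,"z": -1,"rx": 0,"ry": 10,"rz": 0,"grip": 5},
    {"x": 5,"y": 0.9,"z": -3,"rx": 0,"ry": 16,"rz": 0,"grip": 4.5},
    {"x": 6.5,"y": 0.9,"z": -5,"rx": 0,"ry": 22,"rz": 0,"grip": 4.5},
    {"x": 7.7,"y": 0.9,"z": -8,"rx": 0,"ry": 28,"rz": 0,"grip": 4.5},
    {"x": 7.7,"y": 0.9,"z": -10,"rx": 0,"ry": 28,"rz": 0,"grip": 4.5},
    {"x": 7.7,"y": 0.9,"z": -12,"rx": 0,"ry": 28,"rz": 0,"grip": 4.5},
    {"x": 7.7,"y": 0.9,"z": -13.5,"rx": 0,"ry": 28,"rz": 0,"grip": 4.5},
    {"x": 7.7,"y": 0.9,"z": -13.5,"rx": 0,"ry": 28,"rz": 0,"grip": 4.5},
    {"x": 7.7,"y": 0.9,"z": -13.5,"rx": 0,"ry": 28,"rz": 0,"grip": 4.5}
  ]
}}

```text
t: 3.3
position: [0.629, -0.1658, 0.1472]
ee_rot: [0.685, 0.688, -0.171, -0.171]
ft_force: [0.6, 0.3, 0.5]
grip_width: 0.0451
```

```bash
python3 snap.py w3
```

```text
3.3 [ 0.629  -0.1658  0.1472] [ 0.6845  0.6877 -0.1707 -0.1712] [0.58 0.26 0.49] 0.0451
```

View pics/w3.png

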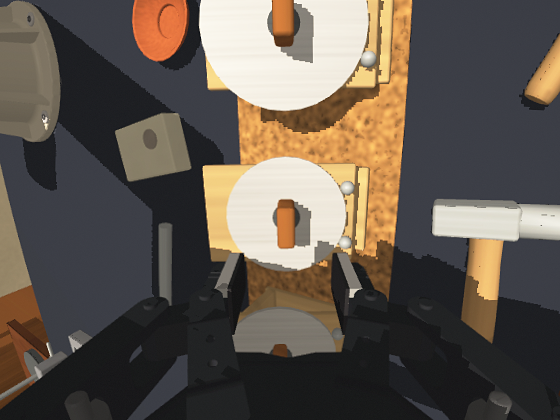

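Run:
```python
from h import *
im=cv2.imread("pics/w3.png")[:,:,::-1]; crop(im,215,145,150,135,5,"pics/w3_lid.png")
```

```text
(no output)
```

View pics/w3_lid.png

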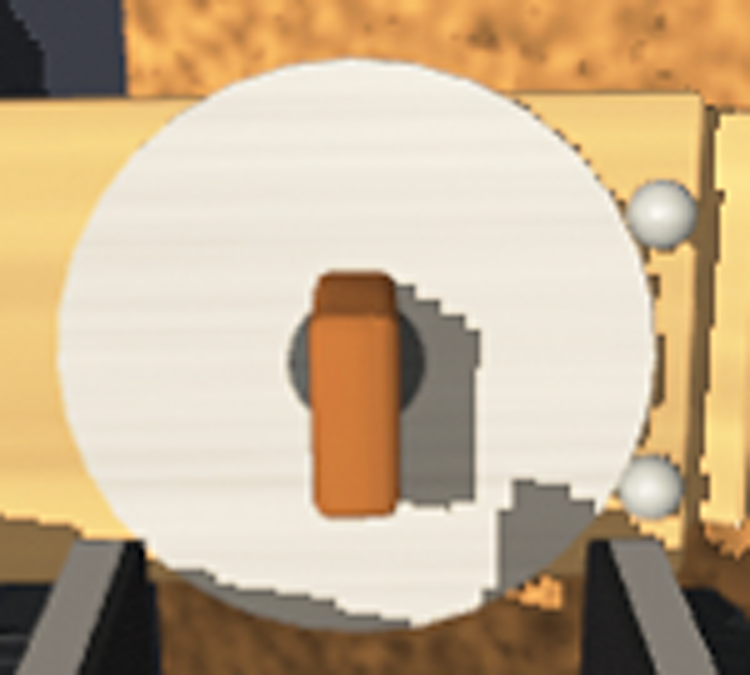

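Run:
```python
from lid import *
st=json.load(open("pics/w3.json")); c=ext("wrist",st)
ell=un([(60,340),(655,340),(360,58),(355,632),(160,150),(560,137),(130,525)],215,145,5)
hc=un([(312,517),(399,517),(399,317),(312,317),(317,272)],215,145,5)
st2=json.load(open("pics/w2.json")); c2=ext("wrist",st2)
ell2=un([(425,92),(147,385),(650,365),(375,680),(540,128),(222,205),(215,580),(590,545)],250,120,7)
hc2=un([(482,520),(545,508),(545,328),(482,318),(392,490),(392,310)],250,120,7)
f=fitlid(ell,hc,[0,1,2,3,5],c,[.587,-.17,.065,0,0]); print(f.x.round(4),f.cost.round(2),f.fun.round(1))
f=fitlid(ell,hc,[0,1,2,3,5],c,[.587,-.17,.065,0,0,.49]); print(f.x.round(4),f.cost.round(2),f.fun.round(1))
M=lidR(f.x[3],f.x[5],f.x[4]); print(M.round(3))
T=R.from_quat(st["ee_rot"]).as_matrix(); print("tool y,z",T[:,1].round(3),T[:,2].round(3)); 
h=f.x[:3]; n=np.array([np.sin(.489),0.0,np.cos(.489)])
print("TCP target",h-.012*n,"delta cm",(h-.012*n-st["position"])*100)
# lid top view geometry in tool frame
print("in tool", T.T@(h-st["position"]))
```

```text
[ 0.5845 -0.1722  0.0664  0.0569 -0.0444] 3.91 [ 0.6  0.4  1.1  0.3 -2.   0.6 -0.2  0.2  0.9  0.4  0.9  0.7 -0.6 -0.3
 -0.6  0.  -0.9]
[ 0.5845 -0.1723  0.0665  0.0615 -0.0457  0.479 ] 3.75 [ 0.9  0.2  1.2  0.2 -1.8  0.5  0.   0.   0.9  0.3  0.9  0.4 -0.6 -0.5
 -0.6  0.2 -0.8]
[[ 0.888 -0.021  0.46 ]
 [ 0.009  1.     0.028]
 [-0.46  -0.021  0.887]]
tool y,z [ 0.883  0.005 -0.469] [-0.469 -0.    -0.883]
TCP target [ 0.57889651 -0.17226137  0.05590181] delta cm [-5.00618769 -0.64374463 -9.12624798]
in tool [-0.00638765 -0.00141649  0.09208513]
```

Emit:
{"op": "move_arm", "data": {
  "increments": [
    {"x": 0,"y": -0.6,"z": 0,"rx": 0,"ry": 0,"rz": 0,"grip": 4.5},
    {"x": -1,"y": -0.6,"z": -1.8,"rx": 0,"ry": 0,"rz": 0,"grip": 4.5},
    {"x": -2,"y": -0.6,"z": -3.6,"rx": 0,"ry": 0,"rz": 0,"grip": 4.5},
    {"x": -3,"y": -0.6,"z": -5.4,"rx": 0,"ry": 0,"rz": 0,"grip": 4.5},
    {"x": -4,"y": -0.6,"z": -7.2,"rx": 0,"ry": 0,"rz": 0,"grip": 4.5},
    {"x": -4.4,"y": -0.6,"z": -8,"rx": 0,"ry": 0,"rz": 0,"grip": 4.5},
    {"x": -4.7,"y": -0.6,"z": -8.5,"rx": 0,"ry": 0,"rz": 0,"grip": 4.5},
    {"x": -4.9,"y": -0.6,"z": -8.9,"rx": 0,"ry": 0,"rz": 0,"grip": 4.5},
    {"x": -4.9,"y": -0.6,"z": -8.9,"rx": 0,"ry": 0,"rz": 0,"grip": 4.5},
    {"x": -4.9,"y": -0.6,"z": -8.9,"rx": 0,"ry": 0,"rz": 0,"grip": 4.5}
  ]
}}

```text
t: 4.35
position: [0.5804, -0.1728, 0.0579]
ee_rot: [0.685, 0.687, -0.17, -0.171]
ft_force: [-0.7, 0.3, 0.2]
grip_width: 0.0454
```

```bash
python3 snap.py w4
```

```text
4.35 [ 0.5804 -0.1728  0.0579] [ 0.6849  0.6875 -0.1705 -0.1709] [-0.72  0.35  0.22] 0.0454
```

View pics/w4.png

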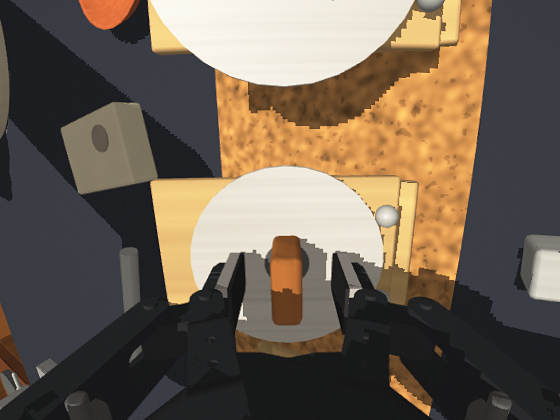

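The handle at (286,280) lies midway between the pads and nothing is touching. Closing the gripper.

Emit:
{"op": "move_arm", "data": {
  "increments": [
    {"x": 0,"y": 0,"z": 0,"rx": 0,"ry": 0,"rz": 0,"grip": 1.0},
    {"x": 0,"y": 0,"z": 0,"rx": 0,"ry": 0,"rz": 0,"grip": 1.0},
    {"x": 0,"y": 0,"z": 0,"rx": 0,"ry": 0,"rz": 0,"grip": 1.0},
    {"x": 0,"y": 0,"z": 0,"rx": 0,"ry": 0,"rz": 0,"grip": 1.0},
    {"x": 0,"y": 0,"z": 0,"rx": 0,"ry": 0,"rz": 0,"grip": 1.0},
    {"x": 0,"y": 0,"z": 0,"rx": 0,"ry": 0,"rz": 0,"grip": 1.0},
    {"x": 0,"y": 0,"z": 0,"rx": 0,"ry": 0,"rz": 0,"grip": 1.0},
    {"x": 0,"y": 0,"z": 0,"rx": 0,"ry": 0,"rz": 0,"grip": 1.0},
    {"x": 0.5,"y": 0,"z": 0.9,"rx": 0,"ry": 0,"rz": 0,"grip": 1.0},
    {"x": 1,"y": 0,"z": 1.8,"rx": 0,"ry": 0,"rz": 0,"grip": 1.0}
  ],
  "squeeze": 60
}}

```text
t: 5.4
position: [0.59, -0.1726, 0.0754]
ee_rot: [0.685, 0.687, -0.171, -0.172]
ft_force: [0.2, -0.3, -2.8]
grip_width: 0.0134
```

```bash
python3 snap.py w5
```

```text
5.4 [ 0.59   -0.1726  0.0754] [ 0.6848  0.6874 -0.1708 -0.1716] [ 0.17 -0.31 -2.79] 0.0134
```

View pics/w5.png

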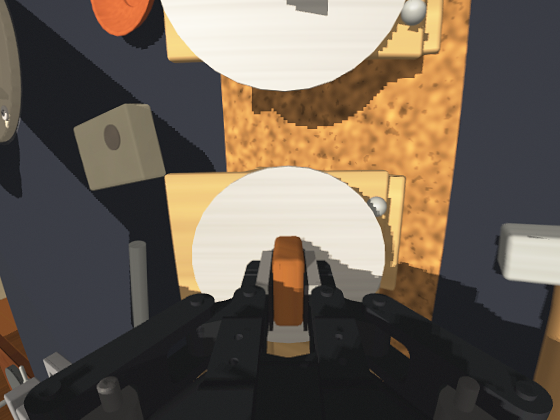

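Emit:
{"op": "move_arm", "data": {
  "increments": [
    {"x": 0,"y": 0,"z": 2,"rx": 0,"ry": 0,"rz": 0,"grip": 1.0},
    {"x": 0,"y": 0,"z": 5,"rx": 0,"ry": 0,"rz": 0,"grip": 1.0},
    {"x": 0,"y": 0,"z": 8,"rx": 0,"ry": -4,"rz": 0,"grip": 1.0},
    {"x": -1,"y": 1,"z": 11,"rx": 0,"ry": -10,"rz": 0,"grip": 1.0},
    {"x": -2,"y": 4,"z": 13,"rx": 0,"ry": -16,"rz": 0,"grip": 1.0},
    {"x": -4,"y": 7,"z": 14,"rx": 0,"ry": -22,"rz": 0,"grip": 1.0},
    {"x": -6,"y": 11,"z": 14,"rx": 0,"ry": -28,"rz": 0,"grip": 1.0},
    {"x": -8,"y": 15,"z": 14,"rx": 0,"ry": -28,"rz": 0,"grip": 1.0},
    {"x": -9,"y": 19,"z": 14,"rx": 0,"ry": -28,"rz": 0,"grip": 1.0},
    {"x": -10,"y": 23,"z": 14,"rx": 0,"ry": -28,"rz": 0,"grip": 1.0}
  ]
}}

```text
t: 6.45
position: [0.4885, 0.0585, 0.2169]
ee_rot: [0.706, 0.708, 0.001, 0.0]
ft_force: [0.6, 0.4, -2.0]
grip_width: 0.0129
```

Emit:
{"op": "move_arm", "data": {
  "increments": [
    {"x": 0,"y": 3,"z": 0,"rx": 0,"ry": 0,"rz": 0,"grip": 1.0},
    {"x": -0.3,"y": 6,"z": 0,"rx": 0,"ry": 0,"rz": 0,"grip": 1.0},
    {"x": -0.7,"y": 9,"z": 0,"rx": 0,"ry": 0,"rz": 0,"grip": 1.0},
    {"x": -1,"y": 12,"z": 0,"rx": 0,"ry": 0,"rz": 0,"grip": 1.0},
    {"x": -1.5,"y": 14,"z": 0,"rx": 0,"ry": 0,"rz": 0,"grip": 1.0},
    {"x": -2,"y": 15,"z": 0,"rx": 0,"ry": 0,"rz": 0,"grip": 1.0},
    {"x": -2,"y": 15,"z": 0,"rx": 0,"ry": 0,"rz": 0,"grip": 1.0},
    {"x": -2,"y": 15,"z": 0,"rx": 0,"ry": 0,"rz": 0,"grip": 1.0},
    {"x": -2,"y": 15,"z": 0,"rx": 0,"ry": 0,"rz": 0,"grip": 1.0},
    {"x": -2,"y": 15,"z": 0,"rx": 0,"ry": 0,"rz": 0,"grip": 1.0}
  ]
}}

```text
t: 7.45
position: [0.47, 0.2065, 0.2153]
ee_rot: [0.706, 0.708, -0.0, 0.0]
ft_force: [0.3, -0.4, -2.3]
grip_width: 0.0129
```

```bash
python3 snap.py w6;  python3 snap.py s6 scene; python3 snap.py t6 top
```

```text
7.45 [0.47   0.2065 0.2153] [ 7.062e-01  7.080e-01 -1.000e-04  1.000e-04] [ 0.27 -0.4  -2.3 ] 0.0129
7.5 [0.47   0.2066 0.2153] [ 7.062e-01  7.080e-01 -1.000e-04  0.000e+00] [ 0.27  0.6  -3.16] 0.0131
7.55 [0.47   0.2067 0.2153] [ 7.061e-01  7.081e-01 -1.000e-04  0.000e+00] [-0.86 -0.02 -1.8 ] 0.0127
```

View pics/w6.png

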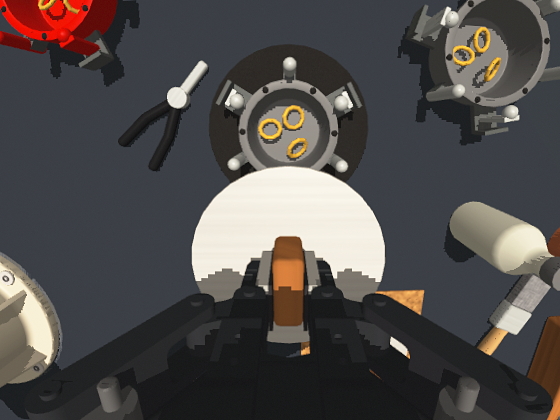

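View pics/s6.png

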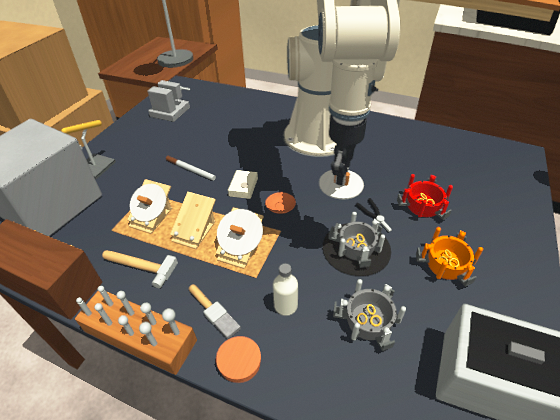

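View pics/t6.png

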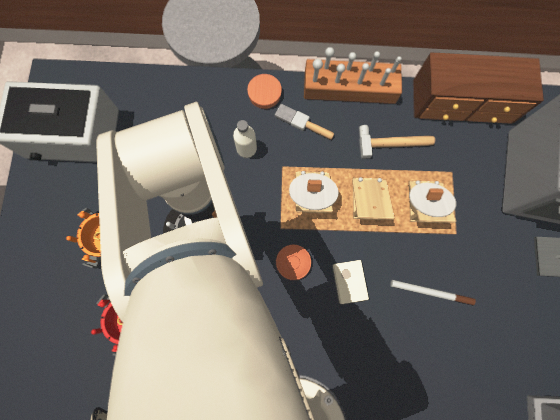

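Run:
```python
from h import *
im=cv2.imread("pics/w6.png")[:,:,::-1]; crop(im,205,40,170,130,4.7,"pics/w6_b.png"); crop(im,180,160,215,140,3.7,"pics/w6_l.png")
```

```text
(no output)
```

View pics/w6_b.png

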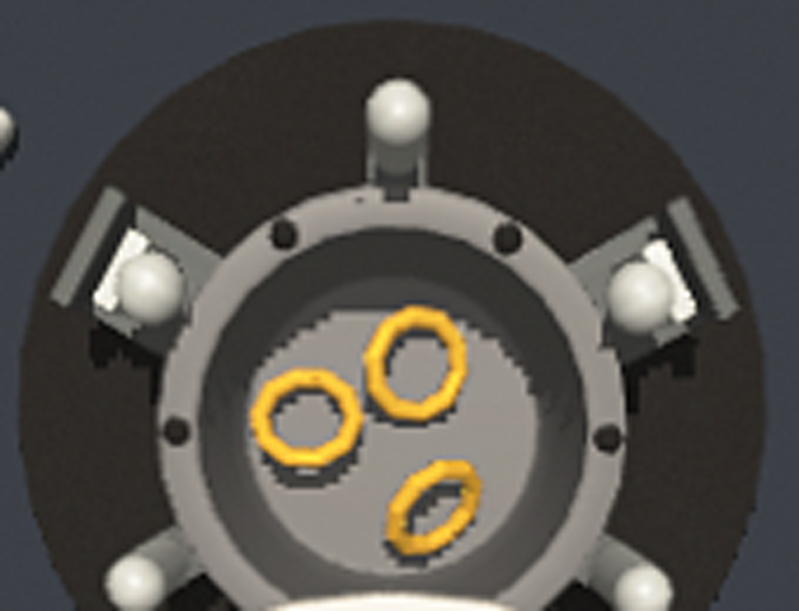

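View pics/w6_l.png

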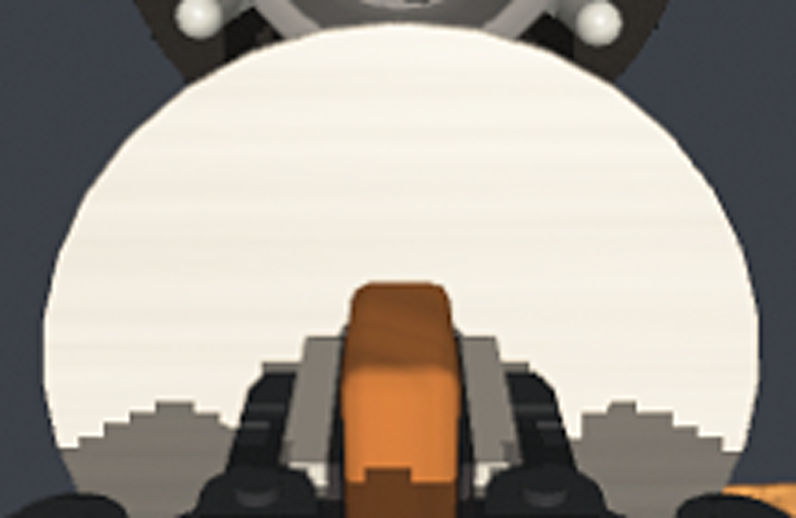

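```bash
cat > rel.py <<'E'
from bowl import *
PZ=.055+.018
def model2(p):
    cx,cy,z,ph=p; a=ph+np.array([60,180,300])*np.pi/180; b=ph+np.array([0,120,240])*np.pi/180
    return (np.c_[cx+.0592*np.cos(a),cy+.0592*np.sin(a),np.full(3,z+PZ)],
            np.c_[cx+.056*np.cos(b),cy+.056*np.sin(b),np.full(3,z+.065)])
def fit2(posts,balls,c,p0,z=None):
    def res(p):
        q=p if z is None else np.r_[p[:2],z,p[2]]
        mp,mb=model2(q); out=[]
        for m,obs in ((mp,posts),(mb,balls)):
            m=proj(m,c)
            for o in obs:
                d=m-o; out+=list(d[np.argmin((d**2).sum(1))])
        return np.array(out)
    return least_squares(res,p0,loss="soft_l1")
def lidedge(fn,box,thr=140):
    im=cv2.imread(fn).min(2).astype(float); x0,y0,w,h=box; P=[]
    for y in range(y0,y0+h,3):
        r=im[y,x0:x0+w]; k=np.where(r>thr)[0]
        if len(k)<20: continue
        for i,s in((k[0],-1),(k[-1],1)):
            if 0<i<w-1:
                a,b=r[i],r[i+s]; P.append((x0+i+s*(a-thr)/(a-b+1e-9),y))
    for x in range(x0+50,x0+w-50,5):
        r=im[y0:y0+h,x]; k=np.where(r>thr)[0]
        # bottom-most continuous run start: top edge of lid = first of long run
        for i in k:
            if i>0 and (r[i:i+15]>thr).all():
                P.append((x,y0+i-(r[i]-thr)/(r[i]-r[i-1]+1e-9))); break
    return np.array(P)
def fitdisc(P,c,p0,z=None,r=.052):
    a=np.linspace(0,2*np.pi,721)[:-1]
    def res(p):
        zz=p[2] if z is None else z
        C=proj(np.c_[p[0]+r*np.cos(a),p[1]+r*np.sin(a),0*a+zz],c); out=[]
        for q in P:
            d=C-q;i=np.argmin((d**2).sum(1));t=C[(i+1)%720]-C[i-1];out.append(d[i]@np.array([t[1],-t[0]])/np.hypot(*t))
        return np.array(out)
    return least_squares(res,p0,loss="soft_l1",f_scale=.5)
E
python3 - <<'E'
from rel import *
st=json.load(open("pics/w6.json")); c=ext("wrist",st); tcp=np.array(st["position"])
posts=un([(398,111),(135,582),(642,588)],205,40,4.7); balls=un([(150,287),(640,297)],205,40,4.7)
f=fit2(posts,balls,c,[.47,.27,0,-1.58]);print("bowl free",f.x.round(4),f.fun.round(1))
for z in (0,.003):
    f=fit2(posts,balls,c,[.47,.27,-1.58],z);print("bowl",z,f.x.round(4),f.fun.round(1))
s1=json.load(open("pics/w1.json")); c1=ext("wrist",s1)
f=fit2(un([(352,133),(133,518),(560,520)],215,90,5),un([(150,270),(552,272),(347,612)],215,90,5),c1,[.47,.27,0,-1.58]);print("w1",f.x.round(4),f.fun.round(1))
P=lidedge("pics/w6.png",(185,165,207,105)); print(len(P))
P=P[(np.abs(P[:,1]-167)<200)]
f=fitdisc(P,c,[tcp[0],tcp[1],tcp[2]-.005]); print("lid top centre - tcp mm",(f.x-tcp)*1e3,np.abs(f.fun).mean(),np.abs(f.fun).max())
for d in (.003,.005,.007,.009):
    g=fitdisc(P,c,[tcp[0],tcp[1]],tcp[2]-d); print(d,(g.x-tcp[:2])*1e3,g.cost)
E
```

```text
bowl free [ 4.7010e-01  2.7100e-01  1.0000e-04 -1.5856e+00] [-0.1  0.3  0.3 -0.1  0.   0.5 -0.2 -0.3 -0.1 -0.5]
bowl 0 [ 0.4701  0.271  -1.5856] [-0.1  0.3  0.3 -0.1  0.   0.5 -0.1 -0.3 -0.1 -0.5]
bowl 0.003 [ 0.4701  0.2709 -1.5863] [-0.  -0.2 -0.3  0.4  0.5  1.1 -0.7 -0.4  0.4 -0.5]
w1 [ 4.700e-01  2.714e-01 -1.100e-03 -1.584e+00] [-0.3  0.2  0.5 -0.6 -0.  -0.1 -1.1 -0.   0.6  0.4  0.1  0. ]
92
lid top centre - tcp mm [ 0.17450922  1.3197508  -2.97250297] 0.840765331757861 16.678639351431382
0.003 [0.17460422 1.31856191] 31.41477398220455
0.005 [0.17119121 1.20731312] 41.62471565562408
0.007 [0.16110121 1.05439251] 59.606638615982234
0.009 [0.16382697 0.88548398] 79.62503454062582
```

Emit:
{"op": "move_arm", "data": {
  "increments": [
    {"x": 0,"y": 1.5,"z": 0,"rx": 0,"ry": 0,"rz": 0,"grip": 1.0},
    {"x": 0,"y": 3,"z": -1,"rx": 0,"ry": 0,"rz": 0,"grip": 1.0},
    {"x": 0,"y": 4.5,"z": -3,"rx": 0,"ry": 0,"rz": 0,"grip": 1.0},
    {"x": 0,"y": 6.3,"z": -5,"rx": 0,"ry": 0,"rz": 0,"grip": 1.0},
    {"x": 0,"y": 6.3,"z": -7,"rx": 0,"ry": 0,"rz": 0,"grip": 1.0},
    {"x": 0,"y": 6.3,"z": -9,"rx": 0,"ry": 0,"rz": 0,"grip": 1.0},
    {"x": 0,"y": 6.3,"z": -10.5,"rx": 0,"ry": 0,"rz": 0,"grip": 1.0},
    {"x": 0,"y": 6.3,"z": -11,"rx": 0,"ry": 0,"rz": 0,"grip": 1.0},
    {"x": 0,"y": 6.3,"z": -11,"rx": 0,"ry": 0,"rz": 0,"grip": 1.0},
    {"x": 0,"y": 6.3,"z": -11,"rx": 0,"ry": 0,"rz": 0,"grip": 1.0}
  ]
}}

```text
t: 8.6
position: [0.4701, 0.271, 0.1056]
ee_rot: [0.706, 0.709, 0.0, 0.0]
ft_force: [0.6, 0.0, -1.8]
grip_width: 0.013
```

```bash
python3 snap.py w7;  python3 snap.py s7 scene
python3 - <<'E'
from h import *
im=cv2.imread("pics/s7.png")[:,:,::-1]; crop(im,300,150,120,130,4.5,"pics/s7_b.png")
im=cv2.imread("pics/w7.png")[:,:,::-1]; crop(im,150,100,280,180,2.8,"pics/w7_b.png")
E
```

```text
8.6 [0.4701 0.271  0.1056] [7.057e-01 7.085e-01 3.000e-04 0.000e+00] [ 0.56  0.01 -1.83] 0.013
8.65 [0.4703 0.2709 0.1059] [7.057e-01 7.085e-01 6.000e-04 1.000e-04] [ 0.33 -0.17 -2.07] 0.013
```

View pics/w7_b.png

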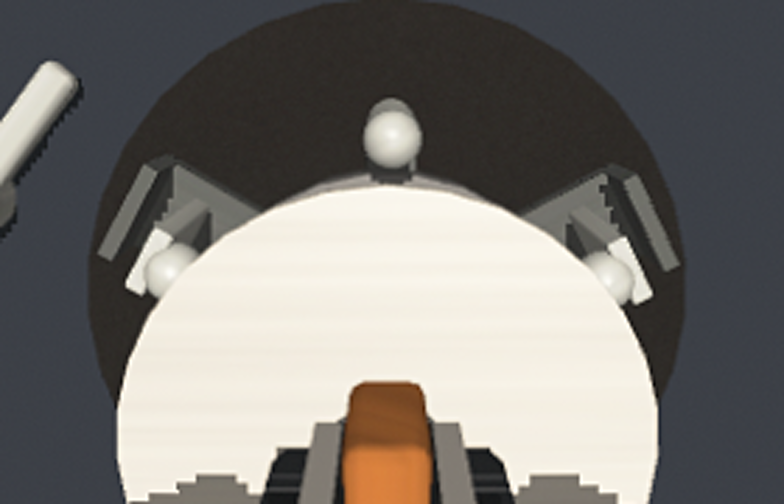

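View pics/s7_b.png

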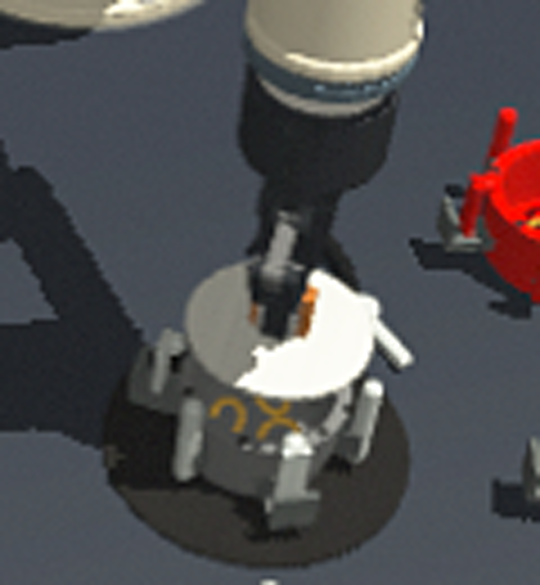

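Run:
```python
from rel import *
st=json.load(open("pics/w7.json")); c=ext("wrist",st); tcp=np.array(st["position"])
posts=un([(393,140)],150,100,2.8); balls=un([(172,270),(608,278)],150,100,2.8)
for z in (0,.003):
    f=fit2(posts,balls,c,[.47,.27,-1.585],z);print("bowl",z,f.x.round(4),f.fun.round(1))
im=cv2.imread("pics/w7.png").min(2)
P=un([(117,430),(658,430),(125,365),(651,365),(185,265),(595,265),(260,213),(520,216),(390,188),(320,194),(460,195),(155,302),(625,305)],150,100,2.8)
g=fitdisc(P,c,[*tcp[:2],tcp[2]-.004]); print("free",(g.x-tcp)*1e3,g.x.round(4),g.fun.round(1))
g=fitdisc(P,c,[*tcp[:2]],tcp[2]-.004); print((g.x-tcp[:2])*1e3,g.x.round(4))
```

```text
bowl 0 [ 0.4704  0.2707 -1.5854] [ 0.  -0.9  1.3  0.4 -1.5  0.3]
bowl 0.003 [ 0.4705  0.2714 -1.5848] [ 0.1 -1.5  0.1  0.6 -0.2  0.5]
free [ 0.37432195  1.63900024 -1.44878492] [0.4704 0.2726 0.1042] [-0.7 -1.1  0.2  0.1  0.5  1.5  0.3 -0.1 -1.1 -0.5 -0.5  0.3  0.9]
[0.31353371 1.48035375] [0.4704 0.2724]
```

Emit:
{"op": "move_arm", "data": {
  "increments": [
    {"x": 0,"y": -0.15,"z": 0,"rx": 0,"ry": 0,"rz": 0,"grip": 1.0},
    {"x": 0,"y": -0.15,"z": 0,"rx": 0,"ry": 0,"rz": 0,"grip": 1.0},
    {"x": 0,"y": -0.15,"z": -0.5,"rx": 0,"ry": 0,"rz": 0,"grip": 1.0},
    {"x": 0,"y": -0.15,"z": -1,"rx": 0,"ry": 0,"rz": 0,"grip": 1.0},
    {"x": 0,"y": -0.15,"z": -1.3,"rx": 0,"ry": 0,"rz": 0,"grip": 1.0},
    {"x": 0,"y": -0.15,"z": -1.6,"rx": 0,"ry": 0,"rz": 0,"grip": 1.0},
    {"x": 0,"y": -0.15,"z": -1.8,"rx": 0,"ry": 0,"rz": 0,"grip": 1.0},
    {"x": 0,"y": -0.15,"z": -2,"rx": 0,"ry": 0,"rz": 0,"grip": 1.0},
    {"x": 0,"y": -0.15,"z": -2,"rx": 0,"ry": 0,"rz": 0,"grip": 1.0},
    {"x": 0,"y": -0.15,"z": -2,"rx": 0,"ry": 0,"rz": 0,"grip": 1.0}
  ]
}}

```text
t: 9.7
position: [0.4699, 0.2689, 0.0853]
ee_rot: [0.706, 0.708, 0.0, -0.0]
ft_force: [0.4, 0.2, -1.4]
grip_width: 0.0134
```

```bash
python3 snap.py w8;  python3 snap.py s8 scene
python3 - <<'E'
from h import *
im=cv2.imread("pics/s8.png")[:,:,::-1]; crop(im,300,150,120,130,4.5,"pics/s8_b.png")
im=cv2.imread("pics/w8.png")[:,:,::-1]; crop(im,150,100,280,180,2.8,"pics/w8_b.png")
E
```

```text
9.7 [0.4699 0.2689 0.0853] [ 0.7058  0.7084  0.     -0.    ] [ 0.42  0.16 -1.35] 0.0134
9.75 [0.4699 0.2689 0.0854] [7.058e-01 7.084e-01 1.000e-04 0.000e+00] [ 0.14  0.6  -2.52] 0.013
```

View pics/w8_b.png

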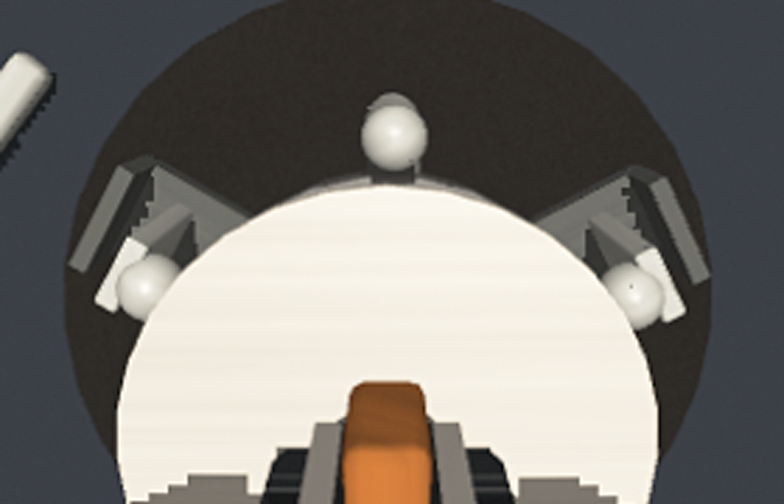

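View pics/s8_b.png

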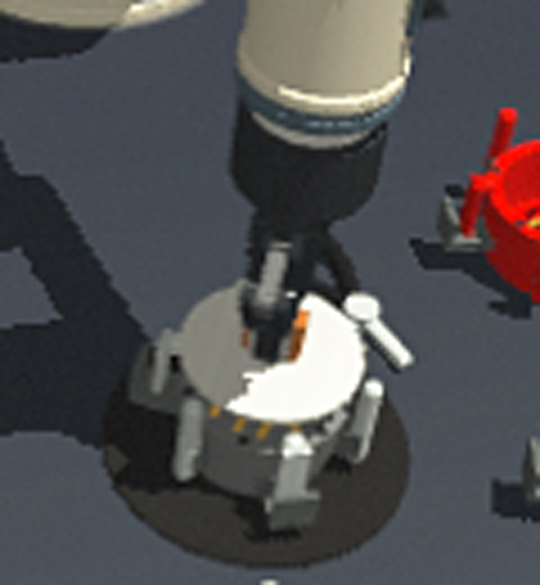

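Run:
```python
from rel import *
st=json.load(open("pics/w8.json")); c=ext("wrist",st); tcp=np.array(st["position"])
posts=un([(394.5,138)],150,100,2.8); balls=un([(150,287),(632,296)],150,100,2.8)
for z in (0,.003):
    f=fit2(posts,balls,c,[.47,.27,-1.585],z);print("bowl",z,f.x.round(4),f.fun.round(1))
P=un([(117,430),(658,430),(125,365),(651,365),(185,264),(595,264),(260,211),(520,212),(390,184),(320,190),(460,191),(155,302),(625,305)],150,100,2.8)
g=fitdisc(P,c,[*tcp[:2],tcp[2]-.004]); print("free",(g.x-tcp)*1e3,g.x.round(4),g.fun.round(1))
g=fitdisc(P,c,[*tcp[:2]],tcp[2]-.003); print((g.x-tcp[:2])*1e3,g.x.round(4))
```

```text
bowl 0 [ 0.4703  0.2703 -1.5857] [ 0.1 -0.   0.6  0.  -0.8 -0.1]
bowl 0.003 [ 0.4703  0.2709 -1.5857] [ 0.1 -0.7 -1.   0.4  0.7  0.4]
free [ 0.43935494  2.08011652 -2.28900418] [0.4703 0.2709 0.083 ] [-0.2 -0.8  0.3  0.   0.2  1.  -0.   0.1 -0.9 -0.2 -0.2  0.   0.4]
[0.41015772 2.04307006] [0.4703 0.2709]
```

Emit:
{"op": "move_arm", "data": {
  "increments": [
    {"x": 0,"y": -0.03,"z": -0.1,"rx": 0,"ry": 0,"rz": 0,"grip": 1.0},
    {"x": 0,"y": -0.03,"z": -0.2,"rx": 0,"ry": 0,"rz": 0,"grip": 1.0},
    {"x": 0,"y": -0.03,"z": -0.3,"rx": 0,"ry": 0,"rz": 0,"grip": 1.0},
    {"x": 0,"y": -0.03,"z": -0.4,"rx": 0,"ry": 0,"rz": 0,"grip": 1.0},
    {"x": 0,"y": -0.03,"z": -0.5,"rx": 0,"ry": 0,"rz": 0,"grip": 1.0},
    {"x": 0,"y": -0.03,"z": -0.5,"rx": 0,"ry": 0,"rz": 0,"grip": 1.0},
    {"x": 0,"y": -0.03,"z": -0.5,"rx": 0,"ry": 0,"rz": 0,"grip": 1.0},
    {"x": 0,"y": -0.03,"z": -0.5,"rx": 0,"ry": 0,"rz": 0,"grip": 1.0},
    {"x": 0,"y": -0.03,"z": -0.5,"rx": 0,"ry": 0,"rz": 0,"grip": 1.0},
    {"x": 0,"y": -0.03,"z": -0.5,"rx": 0,"ry": 0,"rz": 0,"grip": 1.0}
  ]
}}

```text
t: 10.8
position: [0.4698, 0.2685, 0.0803]
ee_rot: [0.706, 0.708, 0.0, 0.0]
ft_force: [-0.5, -0.0, -2.4]
grip_width: 0.0134
```

```bash
python3 snap.py w9; python3 -c "
from h import *; s=sense(); print(s['ft_force'],s['ft_torque'])"
```

```text
10.8 [0.4698 0.2685 0.0803] [0.7058 0.7084 0.     0.    ] [-0.52 -0.02 -2.4 ] 0.0134
[ 0.25633144 -0.06741472 -1.76763556] [-0.01589509 -0.03415647  0.02003435]
```

Emit:
{"op": "move_arm", "data": {
  "increments": [
    {"x": 0,"y": 0,"z": -0.05,"rx": 0,"ry": 0,"rz": 0,"grip": 1.0},
    {"x": 0,"y": 0,"z": -0.1,"rx": 0,"ry": 0,"rz": 0,"grip": 1.0},
    {"x": 0,"y": 0,"z": -0.15,"rx": 0,"ry": 0,"rz": 0,"grip": 1.0},
    {"x": 0,"y": 0,"z": -0.2,"rx": 0,"ry": 0,"rz": 0,"grip": 1.0},
    {"x": 0,"y": 0,"z": -0.25,"rx": 0,"ry": 0,"rz": 0,"grip": 1.0},
    {"x": 0,"y": 0,"z": -0.3,"rx": 0,"ry": 0,"rz": 0,"grip": 1.0},
    {"x": 0,"y": 0,"z": -0.3,"rx": 0,"ry": 0,"rz": 0,"grip": 1.0},
    {"x": 0,"y": 0,"z": -0.3,"rx": 0,"ry": 0,"rz": 0,"grip": 1.0},
    {"x": 0,"y": 0,"z": -0.3,"rx": 0,"ry": 0,"rz": 0,"grip": 1.0},
    {"x": 0,"y": 0,"z": -0.3,"rx": 0,"ry": 0,"rz": 0,"grip": 1.0}
  ]
}}

```text
t: 11.85
position: [0.4698, 0.2685, 0.0773]
ee_rot: [0.706, 0.708, 0.0, 0.0]
ft_force: [0.3, 0.2, -2.0]
grip_width: 0.0131
```

```bash
python3 snap.py w10; python3 -c "
from h import *; s=sense(); print(s['ft_force'],s['ft_torque'])
im=cv2.imread('pics/w10.png')[:,:,::-1]; crop(im,150,100,280,180,2.8,'pics/w10_b.png')"
```

```text
11.85 [0.4698 0.2685 0.0773] [0.7058 0.7084 0.     0.    ] [ 0.27  0.19 -2.04] 0.0131
[-0.26838087  0.48435083 -2.11534181] [-0.01397319  0.00530492 -0.03297487]
```

View pics/w10_b.png

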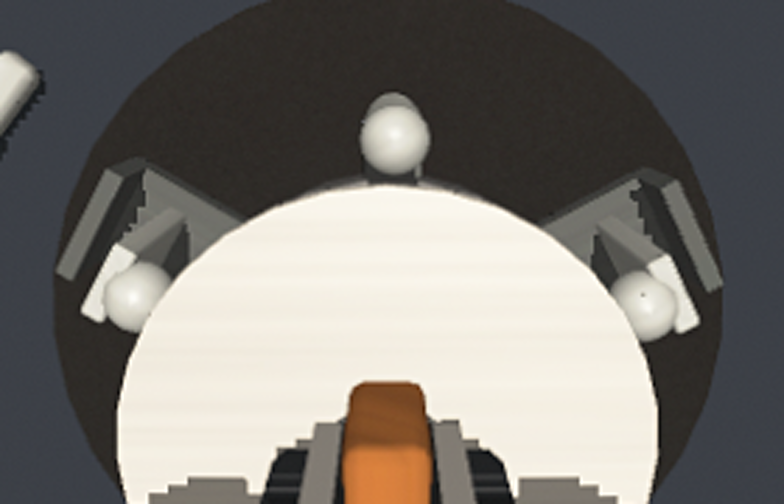

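Emit:
{"op": "move_arm", "data": {
  "increments": [
    {"x": 0,"y": 0,"z": -0.05,"rx": 0,"ry": 0,"rz": 0,"grip": 1.0},
    {"x": 0,"y": 0,"z": -0.1,"rx": 0,"ry": 0,"rz": 0,"grip": 1.0},
    {"x": 0,"y": 0,"z": -0.15,"rx": 0,"ry": 0,"rz": 0,"grip": 1.0},
    {"x": 0,"y": 0,"z": -0.2,"rx": 0,"ry": 0,"rz": 0,"grip": 1.0},
    {"x": 0,"y": 0,"z": -0.25,"rx": 0,"ry": 0,"rz": 0,"grip": 1.0},
    {"x": 0,"y": 0,"z": -0.3,"rx": 0,"ry": 0,"rz": 0,"grip": 1.0},
    {"x": 0,"y": 0,"z": -0.3,"rx": 0,"ry": 0,"rz": 0,"grip": 1.0},
    {"x": 0,"y": 0,"z": -0.3,"rx": 0,"ry": 0,"rz": 0,"grip": 1.0},
    {"x": 0,"y": 0,"z": -0.3,"rx": 0,"ry": 0,"rz": 0,"grip": 1.0},
    {"x": 0,"y": 0,"z": -0.3,"rx": 0,"ry": 0,"rz": 0,"grip": 1.0}
  ]
}}

```text
t: 12.9
position: [0.4708, 0.2691, 0.0755]
ee_rot: [0.706, 0.708, 0.001, 0.0]
ft_force: [-1.9, -1.1, 9.3]
grip_width: 0.0132
```

```bash
python3 snap.py w11; python3 -c "
from h import *; s=sense(); print(s['ft_force'],s['ft_torque'])
im=cv2.imread('pics/w11.png')[:,:,::-1]; crop(im,150,100,280,180,2.8,'pics/w11_b.png')"
```

```text
12.9 [0.4708 0.2691 0.0755] [7.058e-01 7.084e-01 1.200e-03 3.000e-04] [-1.91 -1.14  9.33] 0.0132
[-1.31400814 -0.44091112 11.24790731] [-0.09491308  0.09069074 -0.01049176]
```

View pics/w11_b.png

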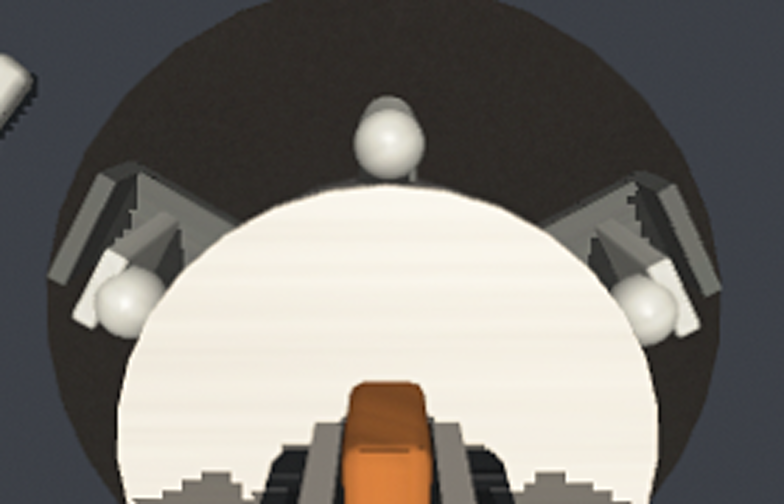

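Emit:
{"op": "move_arm", "data": {
  "increments": [
    {"x": 0.08,"y": 0.05,"z": 0.15,"rx": 0,"ry": 0,"rz": 0,"grip": 1.0},
    {"x": 0.08,"y": 0.05,"z": 0.15,"rx": 0,"ry": 0,"rz": 0,"grip": 1.0},
    {"x": 0.08,"y": 0.05,"z": 0.15,"rx": 0,"ry": 0,"rz": 0,"grip": 2.5},
    {"x": 0.08,"y": 0.05,"z": 0.15,"rx": 0,"ry": 0,"rz": 0,"grip": 3.5},
    {"x": 0.08,"y": 0.05,"z": 0.15,"rx": 0,"ry": 0,"rz": 0,"grip": 3.5},
    {"x": 0.08,"y": 0.05,"z": 0.5,"rx": 0,"ry": 0,"rz": 0,"grip": 3.5},
    {"x": 0.08,"y": 0.05,"z": 2,"rx": 0,"ry": 0,"rz": 0,"grip": 3.5},
    {"x": 0.08,"y": 0.05,"z": 4,"rx": 0,"ry": 0,"rz": 0,"grip": 3.5},
    {"x": 0.08,"y": 0.05,"z": 6,"rx": 0,"ry": 0,"rz": 0,"grip": 0},
    {"x": 0.08,"y": 0.05,"z": 8,"rx": 0,"ry": 0,"rz": 0,"grip": 0}
  ]
}}

```text
t: 13.95
position: [0.4705, 0.269, 0.1552]
ee_rot: [0.706, 0.708, -0.0, -0.0]
ft_force: [-1.3, -1.0, 0.3]
grip_width: 0.0068
```

```bash
python3 snap.py w12;python3 snap.py s12 scene; python3 -c "
from h import *
im=cv2.imread('pics/w12.png')[:,:,::-1]; crop(im,150,70,280,210,2.8,'pics/w12_b.png')
im=cv2.imread('pics/s12.png')[:,:,::-1]; crop(im,300,150,120,130,4.5,'pics/s12_b.png')"
```

```text
13.95 [0.4705 0.269  0.1552] [ 0.7058  0.7084 -0.     -0.    ] [-1.34 -1.    0.27] 0.0068
14.0 [0.4721 0.2699 0.1583] [7.058e-01 7.084e-01 2.000e-03 6.000e-04] [1.35 1.41 2.15] 0.0007
```

View pics/w12_b.png

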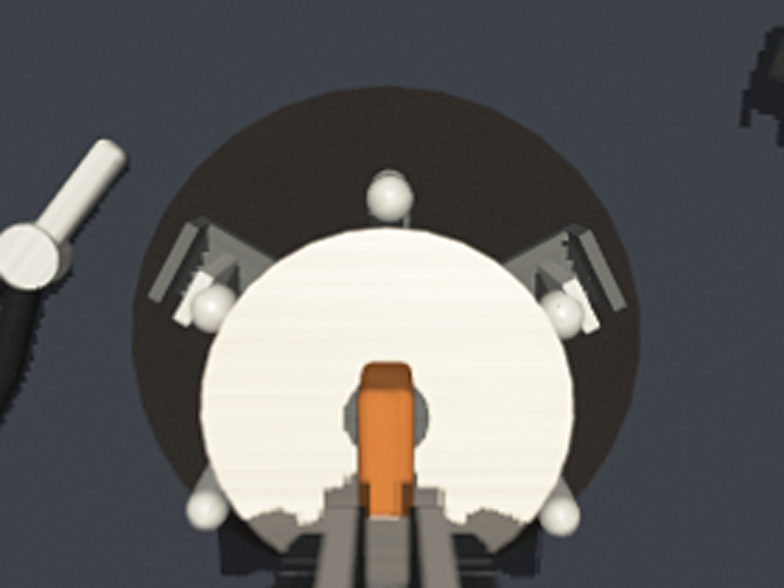

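View pics/s12_b.png

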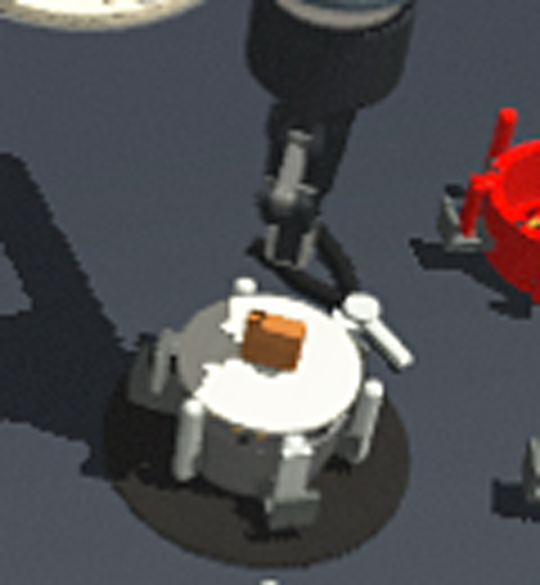

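The lid rests level on the balls between the posts. Next I'll move above the catch at -90° and descend close to it.

Emit:
{"op": "move_arm", "data": {
  "increments": [
    {"x": 0,"y": -1.5,"z": 0,"rx": 0,"ry": 0,"rz": 0,"grip": 0},
    {"x": 0,"y": -3.3,"z": 0,"rx": 0,"ry": 0,"rz": 0,"grip": 0},
    {"x": 0,"y": -3.3,"z": 0,"rx": 0,"ry": 0,"rz": 0,"grip": 0},
    {"x": 0,"y": -3.3,"z": -2,"rx": 0,"ry": 0,"rz": 0,"grip": 0},
    {"x": 0,"y": -3.3,"z": -4,"rx": 0,"ry": 0,"rz": 0,"grip": 0},
    {"x": 0,"y": -3.3,"z": -6,"rx": 0,"ry": 0,"rz": 0,"grip": 0},
    {"x": 0,"y": -3.3,"z": -7,"rx": 0,"ry": 0,"rz": 0,"grip": 0},
    {"x": 0,"y": -3.3,"z": -7,"rx": 0,"ry": 0,"rz": 0,"grip": 0},
    {"x": 0,"y": -3.3,"z": -7,"rx": 0,"ry": 0,"rz": 0,"grip": 0},
    {"x": 0,"y": -3.3,"z": -7,"rx": 0,"ry": 0,"rz": 0,"grip": 0}
  ]
}}

```text
t: 15.05
position: [0.4712, 0.2363, 0.085]
ee_rot: [0.706, 0.708, 0.001, 0.0]
ft_force: [0.2, 0.9, 0.3]
grip_width: -0.0003
```

```bash
python3 snap.py w13;python3 snap.py s13 scene; python3 -c "
from h import *
im=cv2.imread('pics/s13.png')[:,:,::-1]; crop(im,300,150,120,130,4.5,'pics/s13_b.png')"
```

```text
15.05 [0.4712 0.2363 0.085 ] [7.058e-01 7.084e-01 6.000e-04 2.000e-04] [0.16 0.87 0.26] -0.0003
15.1 [0.4712 0.2363 0.0851] [7.058e-01 7.084e-01 7.000e-04 2.000e-04] [-0.31  0.91  0.42] 0.0002
```

View pics/w13.png

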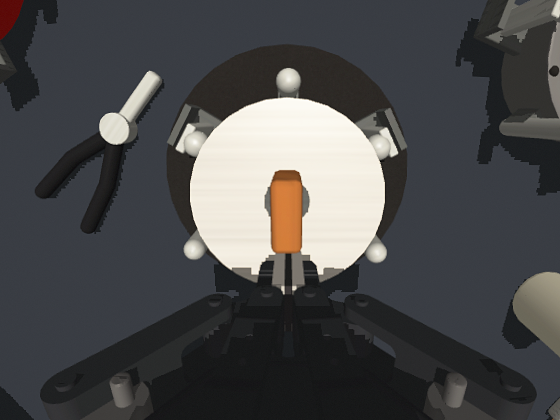

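View pics/s13_b.png

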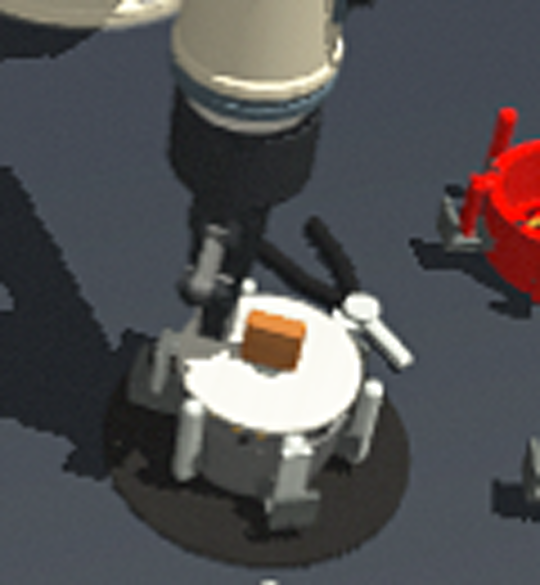

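Emit:
{"op": "move_arm", "data": {
  "increments": [
    {"x": 0,"y": 0,"z": -0.5,"rx": 0,"ry": 0,"rz": 0,"grip": 0},
    {"x": 0,"y": 0,"z": -0.9,"rx": 0,"ry": 0,"rz": 0,"grip": 0},
    {"x": 0,"y": 0,"z": -1.1,"rx": 0,"ry": 0,"rz": 0,"grip": 0},
    {"x": 0,"y": 0,"z": -1.3,"rx": 0,"ry": 0,"rz": 0,"grip": 0},
    {"x": 0,"y": 0,"z": -1.5,"rx": 0,"ry": 0,"rz": 0,"grip": 0},
    {"x": 0,"y": 0,"z": -1.7,"rx": 0,"ry": 0,"rz": 0,"grip": 0},
    {"x": 0,"y": 0,"z": -1.9,"rx": 0,"ry": 0,"rz": 0,"grip": 0},
    {"x": 0,"y": 0,"z": -2.1,"rx": 0,"ry": 0,"rz": 0,"grip": 0},
    {"x": 0,"y": 0,"z": -2.2,"rx": 0,"ry": 0,"rz": 0,"grip": 0},
    {"x": 0,"y": 0,"z": -2.2,"rx": 0,"ry": 0,"rz": 0,"grip": 0}
  ]
}}

```text
t: 16.15
position: [0.4704, 0.2359, 0.0624]
ee_rot: [0.706, 0.708, -0.0, -0.0]
ft_force: [-2.0, -1.3, 7.7]
grip_width: -0.0
```

```bash
python3 snap.py w14;python3 snap.py s14 scene; python3 -c "
from h import *
im=cv2.imread('pics/s14.png')[:,:,::-1]; crop(im,300,150,120,130,4.5,'pics/s14_b.png')"
```

```text
16.15 [0.4704 0.2359 0.0624] [ 7.058e-01  7.084e-01 -3.000e-04 -1.000e-04] [-1.98 -1.26  7.74] -0.0
16.2 [0.4704 0.2359 0.0624] [ 7.058e-01  7.084e-01 -3.000e-04 -1.000e-04] [-1.21 -1.53  5.1 ] -0.0
```

View pics/w14.png

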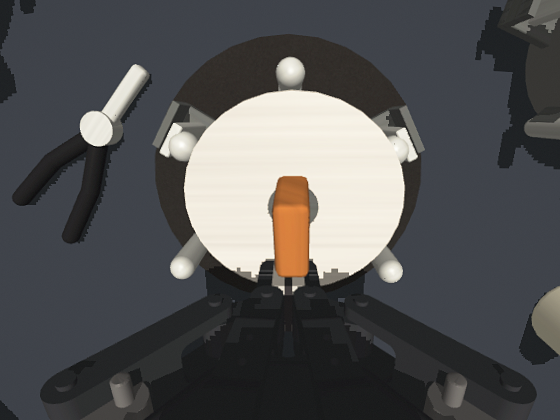

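View pics/s14_b.png

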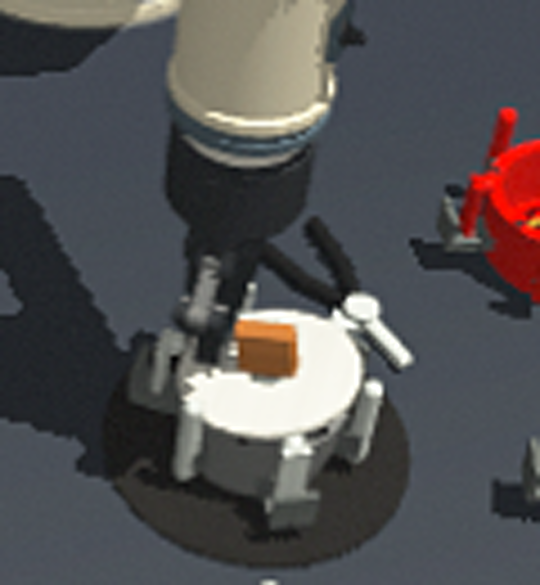

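Emit:
{"op": "move_arm", "data": {
  "increments": [
    {"x": 0,"y": -0.1,"z": -0.05,"rx": 0,"ry": 0,"rz": 0,"grip": 0},
    {"x": 0,"y": -0.1,"z": -0.1,"rx": 0,"ry": 0,"rz": 0,"grip": 0},
    {"x": 0,"y": -0.1,"z": -0.15,"rx": 0,"ry": 0,"rz": 0,"grip": 0},
    {"x": 0,"y": -0.1,"z": -0.2,"rx": 0,"ry": 0,"rz": 0,"grip": 0},
    {"x": 0,"y": -0.1,"z": -0.25,"rx": 0,"ry": 0,"rz": 0,"grip": 0},
    {"x": 0,"y": -0.1,"z": -0.25,"rx": 0,"ry": 0,"rz": 0,"grip": 0},
    {"x": 0,"y": -0.1,"z": -0.25,"rx": 0,"ry": 0,"rz": 0,"grip": 0},
    {"x": 0,"y": -0.1,"z": -0.25,"rx": 0,"ry": 0,"rz": 0,"grip": 0},
    {"x": 0,"y": -0.1,"z": -0.25,"rx": 0,"ry": 0,"rz": 0,"grip": 0},
    {"x": 0,"y": -0.1,"z": -0.25,"rx": 0,"ry": 0,"rz": 0,"grip": 0}
  ]
}}

```text
t: 17.25
position: [0.4707, 0.2356, 0.0617]
ee_rot: [0.706, 0.708, 0.001, -0.0]
ft_force: [-7.8, 0.1, 27.1]
grip_width: -0.0001
```

The first side stopped hard at 27 N, so it has snapped under. Next is the catch at +29°.

Emit:
{"op": "move_arm", "data": {
  "increments": [
    {"x": 0,"y": 0,"z": 1.5,"rx": 0,"ry": 0,"rz": 0,"grip": 0},
    {"x": 0,"y": 0,"z": 5,"rx": 0,"ry": 0,"rz": 0,"grip": 0},
    {"x": 0,"y": 0,"z": 8,"rx": 0,"ry": 0,"rz": 0,"grip": 0},
    {"x": 0.5,"y": 1,"z": 8,"rx": 0,"ry": 0,"rz": -8,"grip": 0},
    {"x": 1,"y": 2,"z": 8,"rx": 0,"ry": 0,"rz": -16,"grip": 0},
    {"x": 1.5,"y": 3,"z": 8,"rx": 0,"ry": 0,"rz": -24,"grip": 0},
    {"x": 2,"y": 4,"z": 8,"rx": 0,"ry": 0,"rz": -32,"grip": 0},
    {"x": 2.5,"y": 4.5,"z": 8,"rx": 0,"ry": 0,"rz": -40,"grip": 0},
    {"x": 3,"y": 5.2,"z": 8,"rx": 0,"ry": 0,"rz": -48,"grip": 0},
    {"x": 3,"y": 5.2,"z": 8,"rx": 0,"ry": 0,"rz": -56,"grip": 0}
  ]
}}

```text
t: 18.25
position: [0.5011, 0.2877, 0.1396]
ee_rot: [0.957, 0.292, 0.0, -0.0]
ft_force: [-0.6, 0.6, -0.2]
grip_width: 0.0001
```

```bash
python3 snap.py w15;python3 snap.py s15 scene; python3 -c "
from h import *
im=cv2.imread('pics/s15.png')[:,:,::-1]; crop(im,300,150,120,130,4.5,'pics/s15_b.png')"
```

```text
18.25 [0.5011 0.2877 0.1396] [ 9.566e-01  2.915e-01  1.000e-04 -1.000e-04] [-0.6   0.56 -0.16] 0.0001
18.3 [0.5007 0.2873 0.1395] [ 9.578e-01  2.875e-01 -2.000e-04  0.000e+00] [-0.32  0.81 -0.73] -0.0001
```

View pics/w15.png

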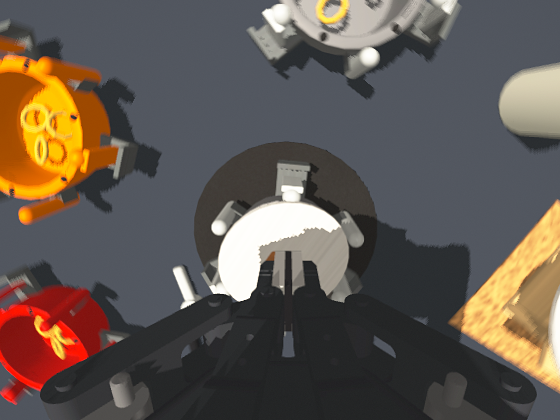

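View pics/s15_b.png

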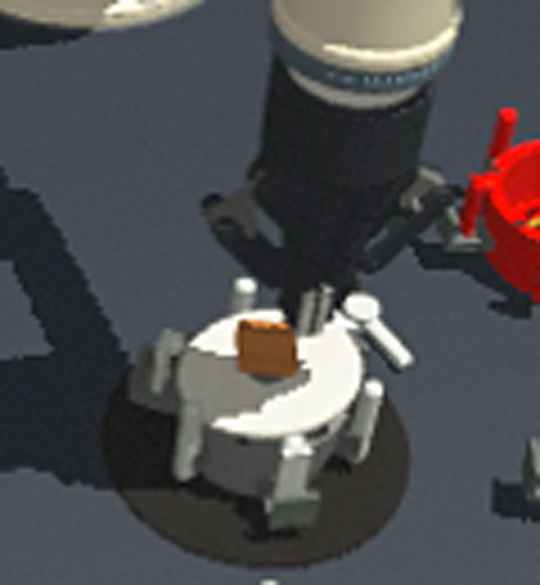

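Emit:
{"op": "move_arm", "data": {
  "increments": [
    {"x": 0,"y": 0,"z": -3,"rx": 0,"ry": 0,"rz": 0,"grip": 0},
    {"x": 0,"y": 0,"z": -5,"rx": 0,"ry": 0,"rz": 0,"grip": 0},
    {"x": 0,"y": 0,"z": -5.8,"rx": 0,"ry": 0,"rz": 0,"grip": 0},
    {"x": 0,"y": 0,"z": -6.2,"rx": 0,"ry": 0,"rz": 0,"grip": 0},
    {"x": 0,"y": 0,"z": -6.5,"rx": 0,"ry": 0,"rz": 0,"grip": 0},
    {"x": 0,"y": 0,"z": -6.8,"rx": 0,"ry": 0,"rz": 0,"grip": 0},
    {"x": 0,"y": 0,"z": -7.1,"rx": 0,"ry": 0,"rz": 0,"grip": 0},
    {"x": 0,"y": 0,"z": -7.4,"rx": 0,"ry": 0,"rz": 0,"grip": 0},
    {"x": 0,"y": 0,"z": -7.7,"rx": 0,"ry": 0,"rz": 0,"grip": 0},
    {"x": 0,"y": 0,"z": -7.8,"rx": 0,"ry": 0,"rz": 0,"grip": 0}
  ]
}}

```text
t: 19.35
position: [0.5011, 0.2874, 0.0621]
ee_rot: [0.956, 0.294, 0.001, -0.0]
ft_force: [0.2, 1.1, 2.1]
grip_width: 0.0001
```

```bash
python3 snap.py w16;python3 snap.py s16 scene; python3 -c "
from h import *
im=cv2.imread('pics/s16.png')[:,:,::-1]; crop(im,300,150,120,130,4.5,'pics/s16_b.png')"
```

```text
19.35 [0.5011 0.2874 0.0621] [ 9.557e-01  2.943e-01  6.000e-04 -2.000e-04] [0.15 1.08 2.12] 0.0001
19.4 [0.501  0.2873 0.0619] [ 9.557e-01  2.942e-01  5.000e-04 -1.000e-04] [0.08 0.54 1.77] -0.0001
```

View pics/s16_b.png

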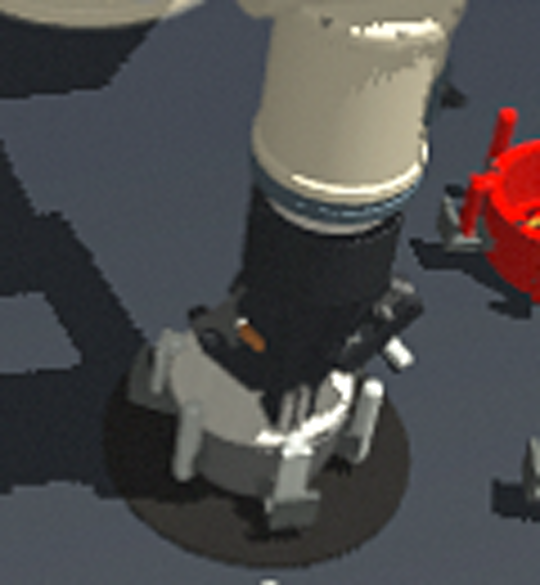

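Emit:
{"op": "move_arm", "data": {
  "increments": [
    {"x": 0,"y": 0,"z": -0.1,"rx": 0,"ry": 0,"rz": 0,"grip": 0},
    {"x": 0,"y": 0,"z": -0.15,"rx": 0,"ry": 0,"rz": 0,"grip": 0},
    {"x": 0,"y": 0,"z": -0.2,"rx": 0,"ry": 0,"rz": 0,"grip": 0},
    {"x": 0,"y": 0,"z": -0.25,"rx": 0,"ry": 0,"rz": 0,"grip": 0},
    {"x": 0,"y": 0,"z": -0.3,"rx": 0,"ry": 0,"rz": 0,"grip": 0},
    {"x": 0,"y": 0,"z": -0.35,"rx": 0,"ry": 0,"rz": 0,"grip": 0},
    {"x": 0,"y": 0,"z": -0.35,"rx": 0,"ry": 0,"rz": 0,"grip": 0},
    {"x": 0,"y": 0,"z": -0.35,"rx": 0,"ry": 0,"rz": 0,"grip": 0},
    {"x": 0,"y": 0,"z": -0.35,"rx": 0,"ry": 0,"rz": 0,"grip": 0},
    {"x": 0,"y": 0,"z": -0.35,"rx": 0,"ry": 0,"rz": 0,"grip": 0}
  ]
}}

```text
t: 20.45
position: [0.5009, 0.2873, 0.0588]
ee_rot: [0.956, 0.294, 0.0, -0.0]
ft_force: [-0.7, 1.2, 6.7]
grip_width: 0.0002
```

Emit:
{"op": "move_arm", "data": {
  "increments": [
    {"x": 0,"y": 0,"z": -0.05,"rx": 0,"ry": 0,"rz": 0,"grip": 0},
    {"x": 0,"y": 0,"z": -0.1,"rx": 0,"ry": 0,"rz": 0,"grip": 0},
    {"x": 0,"y": 0,"z": -0.15,"rx": 0,"ry": 0,"rz": 0,"grip": 0},
    {"x": 0,"y": 0,"z": -0.2,"rx": 0,"ry": 0,"rz": 0,"grip": 0},
    {"x": 0,"y": 0,"z": -0.2,"rx": 0,"ry": 0,"rz": 0,"grip": 0},
    {"x": 0,"y": 0,"z": -0.2,"rx": 0,"ry": 0,"rz": 0,"grip": 0},
    {"x": 0,"y": 0,"z": -0.2,"rx": 0,"ry": 0,"rz": 0,"grip": 0},
    {"x": 0,"y": 0,"z": -0.2,"rx": 0,"ry": 0,"rz": 0,"grip": 0},
    {"x": 0,"y": 0,"z": -0.2,"rx": 0,"ry": 0,"rz": 0,"grip": 0},
    {"x": 0,"y": 0,"z": -0.2,"rx": 0,"ry": 0,"rz": 0,"grip": 0}
  ]
}}

```text
t: 21.45
position: [0.501, 0.2873, 0.0585]
ee_rot: [0.956, 0.294, 0.001, -0.0]
ft_force: [-7.5, -0.7, 28.1]
grip_width: -0.0
```

Emit:
{"op": "move_arm", "data": {
  "increments": [
    {"x": 0,"y": 0,"z": 1.5,"rx": 0,"ry": 0,"rz": 0,"grip": 0},
    {"x": 0,"y": 0,"z": 5,"rx": 0,"ry": 0,"rz": 0,"grip": 0},
    {"x": 0,"y": 0,"z": 8.2,"rx": 0,"ry": 0,"rz": 8,"grip": 0},
    {"x": -1,"y": 0.1,"z": 8.2,"rx": 0,"ry": 0,"rz": 16,"grip": 0},
    {"x": -2,"y": 0.1,"z": 8.2,"rx": 0,"ry": 0,"rz": 24,"grip": 0},
    {"x": -3,"y": 0.1,"z": 8.2,"rx": 0,"ry": 0,"rz": 32,"grip": 0},
    {"x": -4,"y": 0.1,"z": 8.2,"rx": 0,"ry": 0,"rz": 40,"grip": 0},
    {"x": -5,"y": 0.1,"z": 8.2,"rx": 0,"ry": 0,"rz": 48,"grip": 0},
    {"x": -6.1,"y": 0.1,"z": 8.2,"rx": 0,"ry": 0,"rz": 56,"grip": 0},
    {"x": -6.1,"y": 0.1,"z": 8.2,"rx": 0,"ry": 0,"rz": 64,"grip": 0}
  ]
}}

```text
t: 22.45
position: [0.4377, 0.2871, 0.1379]
ee_rot: [0.652, 0.758, -0.001, -0.0]
ft_force: [0.8, -0.2, 0.2]
grip_width: 0.0002
```

Emit:
{"op": "move_arm", "data": {
  "increments": [
    {"x": 0,"y": 0,"z": 0,"rx": 0,"ry": 0,"rz": 8,"grip": 0},
    {"x": 0,"y": 0,"z": 0,"rx": 0,"ry": 0,"rz": 16,"grip": 0},
    {"x": 0,"y": 0,"z": 0,"rx": 0,"ry": 0,"rz": 24,"grip": 0},
    {"x": 0,"y": 0,"z": 0,"rx": 0,"ry": 0,"rz": 32,"grip": 0},
    {"x": 0,"y": 0,"z": 0,"rx": 0,"ry": 0,"rz": 40,"grip": 0},
    {"x": 0,"y": 0,"z": 0,"rx": 0,"ry": 0,"rz": 48,"grip": 0},
    {"x": 0,"y": 0,"z": 0,"rx": 0,"ry": 0,"rz": 52,"grip": 0},
    {"x": 0,"y": 0,"z": 0,"rx": 0,"ry": 0,"rz": 52,"grip": 0},
    {"x": 0,"y": 0,"z": 0,"rx": 0,"ry": 0,"rz": 52,"grip": 0},
    {"x": 0,"y": 0,"z": 0,"rx": 0,"ry": 0,"rz": 52,"grip": 0}
  ]
}}

```text
t: 23.45
position: [0.4394, 0.2878, 0.1382]
ee_rot: [0.258, 0.966, -0.0, -0.0]
ft_force: [-0.1, 0.4, 0.0]
grip_width: -0.0002
```

```bash
python3 snap.py w17;python3 snap.py s17 scene; python3 -c "
from h import *
im=cv2.imread('pics/s17.png')[:,:,::-1]; crop(im,300,150,120,130,4.5,'pics/s17_b.png')"
```

```text
23.45 [0.4394 0.2878 0.1382] [ 2.578e-01  9.662e-01 -2.000e-04 -1.000e-04] [-0.07  0.37  0.  ] -0.0002
23.5 [0.4395 0.2879 0.1382] [ 2.577e-01  9.662e-01 -1.000e-04 -1.000e-04] [ 0.03  0.86 -1.25] -0.0001
```

View pics/w17.png

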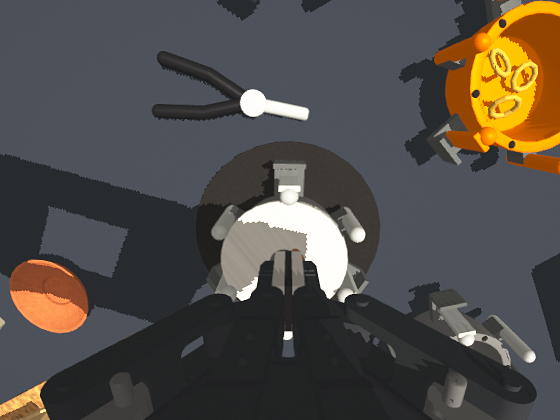

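View pics/s17_b.png

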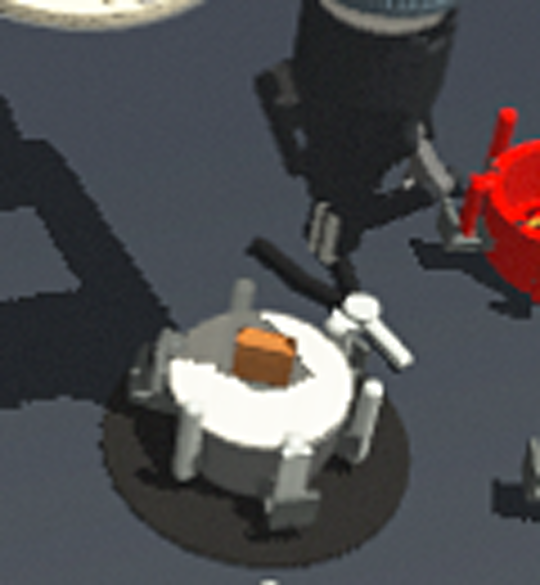

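Emit:
{"op": "move_arm", "data": {
  "increments": [
    {"x": 0.05,"y": 0,"z": -3,"rx": 0,"ry": 0,"rz": 0,"grip": 0},
    {"x": 0.05,"y": 0,"z": -5,"rx": 0,"ry": 0,"rz": 0,"grip": 0},
    {"x": 0.05,"y": 0,"z": -5.8,"rx": 0,"ry": 0,"rz": 0,"grip": 0},
    {"x": 0.05,"y": 0,"z": -6.2,"rx": 0,"ry": 0,"rz": 0,"grip": 0},
    {"x": 0.05,"y": 0,"z": -6.5,"rx": 0,"ry": 0,"rz": 0,"grip": 0},
    {"x": 0.05,"y": 0,"z": -6.8,"rx": 0,"ry": 0,"rz": 0,"grip": 0},
    {"x": 0.05,"y": 0,"z": -7.1,"rx": 0,"ry": 0,"rz": 0,"grip": 0},
    {"x": 0.05,"y": 0,"z": -7.4,"rx": 0,"ry": 0,"rz": 0,"grip": 0},
    {"x": 0.05,"y": 0,"z": -7.7,"rx": 0,"ry": 0,"rz": 0,"grip": 0},
    {"x": 0.05,"y": 0,"z": -7.9,"rx": 0,"ry": 0,"rz": 0,"grip": 0}
  ]
}}

```text
t: 24.55
position: [0.4401, 0.288, 0.0591]
ee_rot: [0.257, 0.966, 0.0, 0.0]
ft_force: [-0.7, -0.9, 1.0]
grip_width: -0.0001
```

Emit:
{"op": "move_arm", "data": {
  "increments": [
    {"x": 0,"y": 0,"z": -0.1,"rx": 0,"ry": 0,"rz": 0,"grip": 0},
    {"x": 0,"y": 0,"z": -0.15,"rx": 0,"ry": 0,"rz": 0,"grip": 0},
    {"x": 0,"y": 0,"z": -0.2,"rx": 0,"ry": 0,"rz": 0,"grip": 0},
    {"x": 0,"y": 0,"z": -0.25,"rx": 0,"ry": 0,"rz": 0,"grip": 0},
    {"x": 0,"y": 0,"z": -0.25,"rx": 0,"ry": 0,"rz": 0,"grip": 0},
    {"x": 0,"y": 0,"z": -0.25,"rx": 0,"ry": 0,"rz": 0,"grip": 0},
    {"x": 0,"y": 0,"z": -0.25,"rx": 0,"ry": 0,"rz": 0,"grip": 0},
    {"x": 0,"y": 0,"z": -0.25,"rx": 0,"ry": 0,"rz": 0,"grip": 0},
    {"x": 0,"y": 0,"z": -0.25,"rx": 0,"ry": 0,"rz": 0,"grip": 0},
    {"x": 0,"y": 0,"z": -0.25,"rx": 0,"ry": 0,"rz": 0,"grip": 0}
  ]
}}

```text
t: 25.55
position: [0.4402, 0.2881, 0.0585]
ee_rot: [0.257, 0.966, 0.0, 0.0]
ft_force: [-6.8, -4.1, 23.1]
grip_width: -0.0002
```

Emit:
{"op": "move_arm", "data": {
  "increments": [
    {"x": 0,"y": 0,"z": 2,"rx": 0,"ry": 0,"rz": 0,"grip": 0},
    {"x": 0,"y": 0,"z": 6,"rx": 0,"ry": 0,"rz": 0,"grip": 0},
    {"x": 0,"y": 0,"z": 10,"rx": 0,"ry": 0,"rz": -8,"grip": 0},
    {"x": 1,"y": -2,"z": 10,"rx": 0,"ry": 0,"rz": -16,"grip": 0},
    {"x": 2,"y": -4,"z": 10,"rx": 0,"ry": 0,"rz": -24,"grip": 0},
    {"x": 3,"y": -6,"z": 10,"rx": 0,"ry": 0,"rz": -32,"grip": 0},
    {"x": 3,"y": -8,"z": 10,"rx": 0,"ry": 0,"rz": -40,"grip": 0},
    {"x": 3,"y": -8.5,"z": 10,"rx": 0,"ry": 0,"rz": -48,"grip": 0},
    {"x": 3,"y": -8.5,"z": 10,"rx": 0,"ry": 0,"rz": -56,"grip": 0},
    {"x": 3,"y": -8.5,"z": 10,"rx": 0,"ry": 0,"rz": -59,"grip": 0}
  ]
}}

```text
t: 26.55
position: [0.4701, 0.2026, 0.1568]
ee_rot: [0.702, 0.713, 0.0, 0.0]
ft_force: [-0.4, 0.5, -0.2]
grip_width: -0.0
```

```bash
python3 snap.py w18;python3 snap.py s18 scene; python3 -c "
from h import *
im=cv2.imread('pics/w18.png')[:,:,::-1]; crop(im,180,60,220,180,3.6,'pics/w18_b.png')
im=cv2.imread('pics/s18.png')[:,:,::-1]; crop(im,300,190,120,100,6,'pics/s18_b.png')"
```

```text
26.55 [0.4701 0.2026 0.1568] [0.7017 0.7125 0.     0.    ] [-0.39  0.53 -0.21] -0.0
26.6 [0.4701 0.2028 0.1568] [0.7018 0.7124 0.     0.    ] [ 0.25 -0.48  1.16] 0.0001
```

View pics/w18_b.png

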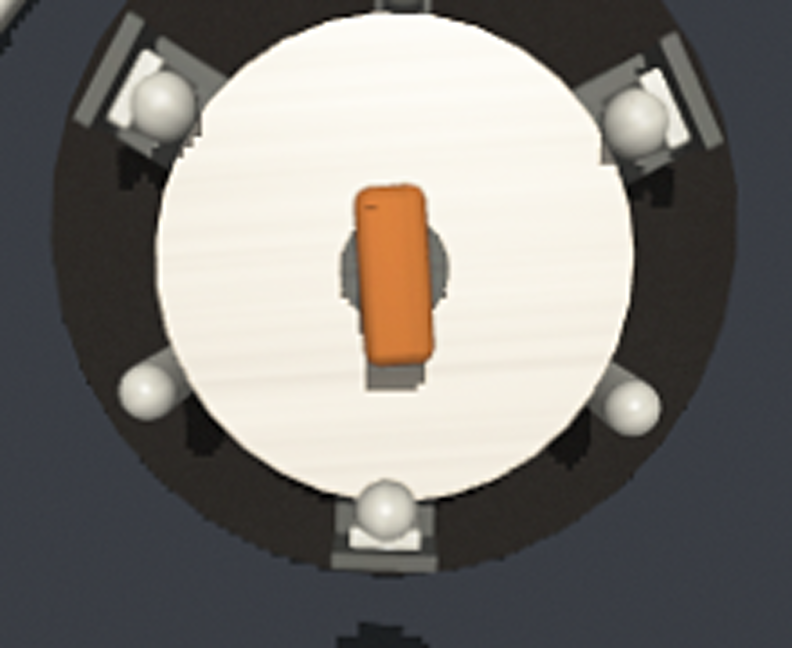

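View pics/s18_b.png

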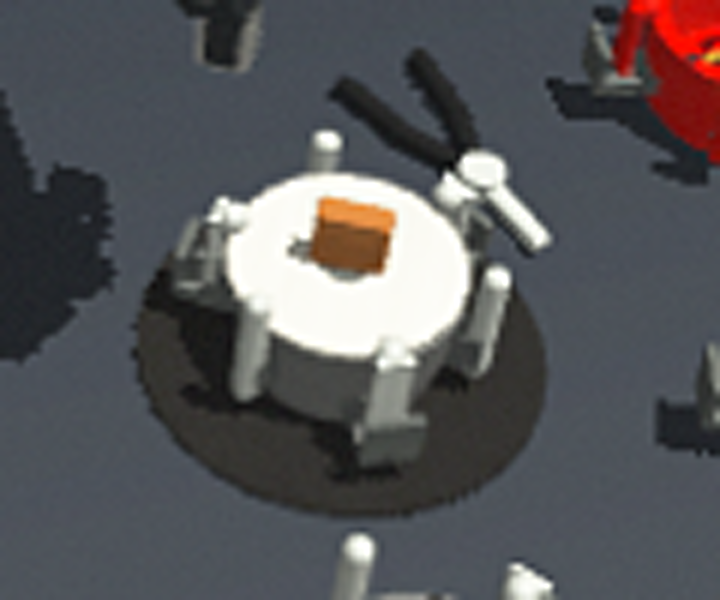

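All three balls now overlap the lid's edge, at crop pixels (163,105), (636,122) and (386,510). I'll press the first side again as a check; flush means it stops near z = 0.0585.

Emit:
{"op": "move_arm", "data": {
  "increments": [
    {"x": 0,"y": 1.6,"z": 0,"rx": 0,"ry": 0,"rz": 0,"grip": 0},
    {"x": 0,"y": 3.3,"z": 0,"rx": 0,"ry": 0,"rz": 0,"grip": 0},
    {"x": 0,"y": 3.3,"z": -2,"rx": 0,"ry": 0,"rz": 0,"grip": 0},
    {"x": 0,"y": 3.3,"z": -5,"rx": 0,"ry": 0,"rz": 0,"grip": 0},
    {"x": 0,"y": 3.3,"z": -8,"rx": 0,"ry": 0,"rz": 0,"grip": 0},
    {"x": 0,"y": 3.3,"z": -9,"rx": 0,"ry": 0,"rz": 0,"grip": 0},
    {"x": 0,"y": 3.3,"z": -9.4,"rx": 0,"ry": 0,"rz": 0,"grip": 0},
    {"x": 0,"y": 3.3,"z": -9.7,"rx": 0,"ry": 0,"rz": 0,"grip": 0},
    {"x": 0,"y": 3.3,"z": -9.8,"rx": 0,"ry": 0,"rz": 0,"grip": 0},
    {"x": 0,"y": 3.3,"z": -9.8,"rx": 0,"ry": 0,"rz": 0,"grip": 0}
  ]
}}

```text
t: 27.65
position: [0.4707, 0.2364, 0.0596]
ee_rot: [0.7, 0.715, 0.001, 0.0]
ft_force: [-0.1, -0.4, -0.4]
grip_width: 0.0
```

Emit:
{"op": "move_arm", "data": {
  "increments": [
    {"x": 0,"y": 0,"z": -0.05,"rx": 0,"ry": 0,"rz": 0,"grip": 0},
    {"x": 0,"y": 0,"z": -0.1,"rx": 0,"ry": 0,"rz": 0,"grip": 0},
    {"x": 0,"y": 0,"z": -0.15,"rx": 0,"ry": 0,"rz": 0,"grip": 0},
    {"x": 0,"y": 0,"z": -0.2,"rx": 0,"ry": 0,"rz": 0,"grip": 0},
    {"x": 0,"y": 0,"z": -0.2,"rx": 0,"ry": 0,"rz": 0,"grip": 0},
    {"x": 0,"y": 0,"z": -0.2,"rx": 0,"ry": 0,"rz": 0,"grip": 0},
    {"x": 0,"y": 0,"z": -0.2,"rx": 0,"ry": 0,"rz": 0,"grip": 0},
    {"x": 0,"y": 0,"z": -0.2,"rx": 0,"ry": 0,"rz": 0,"grip": 0},
    {"x": 0,"y": 0,"z": -0.2,"rx": 0,"ry": 0,"rz": 0,"grip": 0},
    {"x": 0,"y": 0,"z": -0.2,"rx": 0,"ry": 0,"rz": 0,"grip": 0}
  ]
}}

```text
t: 28.65
position: [0.4706, 0.2362, 0.0585]
ee_rot: [0.7, 0.714, 0.001, 0.0]
ft_force: [-3.8, -2.3, 18.5]
grip_width: -0.0001
```

All three points stop at z = 0.0585, so the lid is flush. Backing off before handing in.

Emit:
{"op": "move_arm", "data": {
  "increments": [
    {"x": 0,"y": 0,"z": 2,"rx": 0,"ry": 0,"rz": 0,"grip": 0},
    {"x": 0,"y": 0,"z": 6,"rx": 0,"ry": 0,"rz": 0,"grip": 0},
    {"x": 0,"y": 0,"z": 10,"rx": 0,"ry": 0,"rz": 0,"grip": 0},
    {"x": 0,"y": -1,"z": 13,"rx": 0,"ry": 0,"rz": 0,"grip": 0},
    {"x": 0,"y": -3,"z": 15,"rx": 0,"ry": 0,"rz": 0,"grip": 0},
    {"x": 0,"y": -5,"z": 15,"rx": 0,"ry": 0,"rz": 0,"grip": 0},
    {"x": 0,"y": -5,"z": 15,"rx": 0,"ry": 0,"rz": 0,"grip": 0},
    {"x": 0,"y": -5,"z": 15,"rx": 0,"ry": 0,"rz": 0,"grip": 0},
    {"x": 0,"y": -5,"z": 15,"rx": 0,"ry": 0,"rz": 0,"grip": 0},
    {"x": 0,"y": -5,"z": 15,"rx": 0,"ry": 0,"rz": 0,"grip": 0}
  ]
}}

```text
t: 29.65
position: [0.4699, 0.1866, 0.2063]
ee_rot: [0.699, 0.715, -0.0, -0.0]
ft_force: [-0.1, -0.3, 0.0]
grip_width: 0.0002
```

```bash
python3 snap.py w19;python3 snap.py s19 scene
```

```text
29.65 [0.4699 0.1866 0.2063] [ 6.994e-01  7.148e-01 -3.000e-04 -2.000e-04] [-0.05 -0.3   0.01] 0.0002
29.7 [0.4699 0.1865 0.2063] [ 6.993e-01  7.148e-01 -3.000e-04 -2.000e-04] [-0.06  1.18  0.03] 0.0
```

View pics/w19.png

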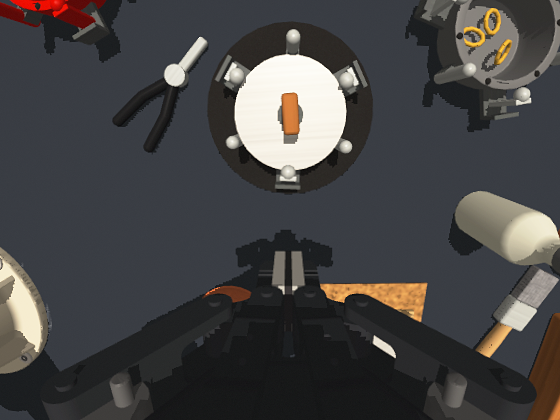

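View pics/s19.png

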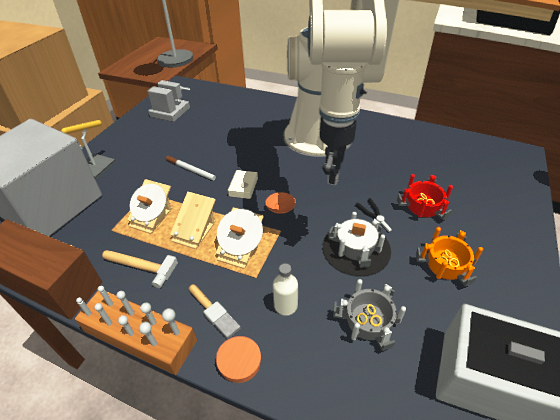

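The lid is closed at (290,112) in the wrist view. The other lids and the bystanders are where they were, and the arm touches nothing.

```bash
python3 -c "
from cell import ctrl; print(ctrl.job_done())"
```

```text
the job is handed in; nothing more can be done
None
```

The bowl on the mat is closed and the job is handed in at about 30 s of the 72 s allowed. I took the 104 mm lid from the middle stand, set it between the posts on the three balls, pressed it down at each catch in turn and let go. No verdict came back, so the checks below are what I have.

- **Choice of lid:** the mat bowl's post spacing measured about 102 mm, which matches the smaller bowl. The middle lid was the smallest of the three in the ratio 57:62:66, but the outline fit made each lid's radius about 4–5 mm too large. I relied on the ratio, not the absolute sizes.
- **Flush and level:** pressing at all three catches, including pressing the first one again, met a hard stop (18–28 N) at the same height, z = 0.0585 m. The pictures show all three balls over the lid's edge.
- **First side down:** it stopped hard at 27 N while the other two sides still stood up, and the picture before the second press showed the lid tilted.
- **Surroundings:** in the last pictures the other lids and the bystanders were where they had been, and the arm was clear with no contact force.

One check disagreed slightly: fitted from the camera images, the bowl's base height varied between 0 and 3 mm. I judged seating from the contact forces and stop heights instead.

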